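Putting away the washed tablet-test kit

TASK

Put the washed test kit away: push both steel sleeves fully down onto the spigots of the drying stand, one on each, and pile all the closed sample trays, lids up, squarely on the black storage base, every edge flush, with the handled cover plate, which now lies on that base, squarely on top of the pile. Lift the cover plate off and lay it aside first. Leave the amber jar, the beaker and the glove box alone.

Things in the scene. Friction and masses are not known exactly. Their poses are not given: they have to be found in the camera images.
- tray1: closed sample tray: rigid flat box 120 x 60 x 20 mm, flat white lid with a flush grey panel, about 120 g (0.7 to 1.4 times that); origin at the centre of its underside, x along its 120 mm length, y along its 60 mm width, z up through the lid. There are 3 or 4 trays, all alike; an absent one reads None. Lies flat on the bench at the start
- tray2: closed sample tray: rigid flat box 120 x 60 x 20 mm, flat white lid with a flush grey panel, about 120 g (0.7 to 1.4 times that); origin at the centre of its underside, x along its 120 mm length, y along its 60 mm width, z up through the lid. There are 3 or 4 trays, all alike; an absent one reads None. Lies flat on the bench at the start
- tray3: closed sample tray: rigid flat box 120 x 60 x 20 mm, flat white lid with a flush grey panel, about 120 g (0.7 to 1.4 times that); origin at the centre of its underside, x along its 120 mm length, y along its 60 mm width, z up through the lid. There are 3 or 4 trays, all alike; an absent one reads None. Lies flat on the bench at the start
- tray4: closed sample tray: rigid flat box 120 x 60 x 20 mm, flat white lid with a flush grey panel, about 120 g (0.7 to 1.4 times that); origin at the centre of its underside, x along its 120 mm length, y along its 60 mm width, z up through the lid. There are 3 or 4 trays, all alike; an absent one reads None. Lies flat on the bench at the start
- cover: steel cover plate 120 x 60 x 8 mm with a black bar handle on top, 70 mm long (along x), 16 mm wide (along y), from 8 to 32 mm above its underside, centred; 250 g; origin at the centre of its underside, x along its length, z up. At the start it lies on the storage base
- base: fixed black storage base, a slab 120 x 60 x 12 mm on the bench; origin at the centre of its underside (bench height), x along its length; its top is 12 mm above the origin
- sleeve1: stainless sleeve: tube open at both ends, outside diameter 52, bore 42, 90 mm tall, 120 g, standing upright on the bench at the start; origin at the centre of its lower end, z along its axis
- sleeve2: stainless sleeve: tube open at both ends, outside diameter 52, bore 42, 90 mm tall, 120 g, standing upright on the bench at the start; origin at the centre of its lower end, z along its axis
- stand: fixed white drying stand, a slab 210 (x) x 90 (y) x 15 mm with two upright grey spigots 110 mm apart along its x, 37 mm in diameter, 56 mm tall, the top 11 mm tapering to 22 mm; origin at the centre of its underside
- spigot1 (a point): foot of one spigot, on its axis, at the level of the slab's upper face (15 mm above the bench), where a sleeve's lower end comes to rest
- spigot2 (a point): the same point of the other spigot
- bottle: bystander: amber jar 60 mm in diameter, 95 mm tall, origin at the centre of its underside
- beaker: bystander: glass beaker 76 mm in diameter, 95 mm tall, origin at the centre of its underside
- glove_box: bystander: cardboard glove box 120 x 220 x 70 mm, origin at the centre of its underside
There are look-alikes about, which are no part of the job. Leave any red look-alike of the tray3 alone. What is shaped like the tray1 but purple is not meant.

How it is judged (in metres and radians):
On the way, in this order (a step that is already met when the one before it is completed fails the run):
1. the cover plate has been taken off the storage base (horizontal distance between cover and base above 0.08 m), for 0.2 s.
2. all the trays are piled squarely on the storage base (horizontal distance between each of tray1, tray2, tray3, tray4 and base below 0.006 m and angle between the x axis of each of tray1, tray2, tray3, tray4 and the x axis of base, either way round below 0.1 rad and angle between each of tray1, tray2, tray3, tray4's own z axis and vertical below 0.06 rad and z of each of tray1, tray2, tray3, tray4 in the frame of base above 0.007 m and linear speed of each of tray1, tray2, tray3, tray4 below 0.02 m/s), for 0.2 s.
At the end, for the whole second after the job is handed in: Every present tray lies in the pile on the base, lid up, within 6 mm of its centre, 0.1 rad of its direction, level to 0.06 rad; the cover plate likewise, above all trays; each sleeve on its own spigot, within 4 mm of the slab, 5 mm of the axis, upright to 0.05 rad; all at rest (all of step 2 and horizontal distance between cover and base below 0.006 m and angle between the x axis of cover and the x axis of base, either way round below 0.1 rad and angle between cover's own z axis and vertical below 0.06 rad and z of cover in the frame of base above 0.007 m and linear speed of cover below 0.02 m/s and z of cover in the frame of tray1 above 0.015 m and z of cover in the frame of tray2 above 0.015 m and z of cover in the frame of tray3 above 0.015 m and z of cover in the frame of tray4 above 0.015 m and (((horizontal distance between sleeve1 and spigot1 below 0.005 m and z of sleeve1 in the frame of spigot1 below 0.004 m and angle between sleeve1's own z axis and vertical below 0.05 rad) and (horizontal distance between sleeve2 and spigot2 below 0.005 m and z of sleeve2 in the frame of spigot2 below 0.004 m and angle between sleeve2's own z axis and vertical below 0.05 rad)) or ((horizontal distance between sleeve1 and spigot2 below 0.005 m and z of sleeve1 in the frame of spigot2 below 0.004 m and angle between sleeve1's own z axis and vertical below 0.05 rad) and (horizontal distance between sleeve2 and spigot1 below 0.005 m and z of sleeve2 in the frame of spigot1 below 0.004 m and angle between sleeve2's own z axis and vertical below 0.05 rad)))); the robot touches nothing.
It fails at once if the amber jar is shifted by more than 3 cm (distance of bottle from where it was at the start of the episode above 0.03 m).
It fails at once if the beaker is shifted by more than 3 cm (distance of beaker from where it was at the start of the episode above 0.03 m).
It fails at once if the glove box is shifted by more than 3 cm (distance of glove_box from where it was at the start of the episode above 0.03 m).
Of tray1, tray2, tray3, tray4 only 3 to 4 are there at a start; the rules pass over those that are not, and their reading is None.
At some moment in a run one of tray1, tray2, tray3, tray4 may be knocked a few centimetres aside while the robot is not near it.
It also fails if it takes over 210 s, if anything falls off the work surface, if the arm or the gripper's body presses on something with over 40 N, if the wrist force passes 120 N, or if a joint passes its speed limit or range.

ROBOT

A 7-joint arm with a two-finger parallel gripper is mounted at the origin on the work surface. World frame = base frame: x ahead of the robot, y to its left, z up, the work surface at z = 0. Lengths are in mm, angles in rad, forces in N, time in s.
With the tool pointing down it reaches from about 400 to 875 mm from the base axis. Payload 4.4 kg.
Tool frame: the origin (TCP) lies midway between the tips of the shut fingers; the grasp point (between the pads) lies 19 mm behind it; z points along the fingers, y is the line along which they close (so a half turn about z gives the same grasp; the last joint's range is limited). The gripper opens to 85 mm and grips with 20 to 120 N. Pads are 22 mm wide; open, the fingers measure 114 mm over their backs; the gripper's body (76 mm by 85 mm) begins 54 mm behind the grasp point. The pads swing forward as they close: fully open they stand 13 mm farther back than shut.
Start: joints at [-1.275, 0.628, 0.038, 1.517, -0.027, 0.996, -0.02], TCP at [230.05, 607.943, 231.313] pointing down, gripper open.
Joint ranges: [-3.06, 3.06], [-0.37, 2.12], [-1.25, 1.32], [0.18, 2.47], [-1.1, 4.24], [0.23, 1.98], [-2.94, 2.94]. Speed limits (rad/s): [2.57, 2.57, 3.14, 3.14, 3.14, 3.14, 3.14].

INTERFACE

Orientations are given as [roll, pitch, yaw] about the fixed x, y, z axes, in that order (R = Rz(yaw) Ry(pitch) Rx(roll)).
In Python, from cell import ctrl gives the robot as it stands.
- The arm moves only by the shell command python3 -m crank 'ROWS' [OPENING]. ROWS is JSON, a list that holds one entry, the list of rows, each a list of 4 numbers: the shift along the tool's x, y, z normalised to -1 to 1, where 1 is 2.5 cm, then the turn about the tool's z normalised to -1 to 1, where 1 is 0.08 rad. In form: [[[dx, dy, dz, turn], ...]]. A call has 1 to 12 rows; each row shifts and turns the commanded pose from where the row before left it, along the tool's axes as they then stand; what a row does not reach is not made up. A row lasts 1/12 s, in which the tool goes at most 41.7 mm and 7.16 degrees, less where a joint would pass 70% of its speed; a pose out of reach is approached as far as the arm can. A call with a number of a shift or a turn outside -1 to 1 is refused whole. A call with a gripper value outside its range is refused whole. OPENING is the closure, from -1 (fully open) to 1 (shut), set as the call begins (- or left out, the last holds). The fingers move at their own pace and stop on an object; the grip force is fixed at half the most. Time passes only in rows, so rows that do not move let the fingers close. It gives the time, the measured TCP pose, the force, the opening and the grip force at its end, in the units of the state.
- ctrl.read_state(): the state, without advancing time (a new reading comes with each control period).
- ctrl.get_image(name): name is "scene" or "top"; returns a dict with "img" (480x640x3 uint8, red, green, blue), "intrinsics" (3x3 intrinsics, pixels), "extrinsics" (4x4, takes a point from camera to world coordinates). Camera axes: x right, y up, looking along -z (the intrinsics and any distortion apply to the point x, -y, -z); pixel columns grow to the right and rows downward; lengths in mm; the calibration is good to about 2 mm. A picture is of the moment at which its call begins. There is no depth.
- ctrl.finish_job(): hands the job in; it is judged then, once.
Trained networks look in the newest picture that a camera, given by its name, has taken for a name from the list of things; names that differ only in an ending like _2 or _b are one class to them, and where a whole thing is asked for, a point or a joint stands for the part that bears it (a point fixed in the world has none). Each returns a list of dicts, best first, with "confidence" (0 to 1); they miss things now and then, are a little off and sometimes report something else, mostly with a low value. They report only what shows in the picture. A call takes as long as a camera call. They do not tell look-alikes from the thing itself.
- ctrl.find_in(camera, target): "position" ([row, column] in pixels, amid what is visible of it).
- ctrl.trace(camera, target): "mask" (480x640 bool, what is visible of it) and "position" ([row, column] in pixels, amid what is visible of it).
- ctrl.place_of(camera, target): "position" ([row, column] in pixels: a listed point, or the origin of a listed thing).
The state is a dict: "clock": time; "qpos": joint angles; "qd": joint speeds; "tau": joint torques, N m; "eef_pos": TCP position; "tool_rot": TCP orientation; "force": force on the tool from outside, world axes, zero at the start; "torque": the same for the moment, N m; "width": finger opening in mm; "gripper_force": force on a finger pad.
Only numpy, scipy, OpenCV 4.12 (cv2) and the standard library are available. Lean on these libraries where they do the work, as an engineer would, in place of code of your own. Each camera call takes 0.05 s, during which the arm holds its last target. There are 200 camera calls.

## Working session

There is one attempt and no reset: what is moved stays moved. The work goes in short steps, Python scripts to look and compute and a shell command to move; the robot and the scene stay as the last step left them, time stands still between calls to the robot, and variables do not carry over. Pictures are saved under pics/ and viewed, at most 14 in all, crops included, and the job is handed in when it is done.

```bash
mkdir -p pics; ls
python3 - <<'E'
from cell import ctrl
import cv2
for n in("scene","top"):
    d=ctrl.get_image(n); cv2.imwrite(f"pics/{n}0.png",d["img"][:,:,::-1])
    print(n,d["intrinsics"],d["extrinsics"])
    for t in("tray1","cover","base","sleeve1","stand","spigot1","bottle","beaker","glove_box"):
        try: print(t,[([round(float(x)) for x in r["position"]],round(r["confidence"],2)) for r in ctrl.place_of(n,t)])
        except Exception as e: print(t,e)
s=ctrl.read_state();print(s)
E
```

```text
pics
scene [[494.9413029    0.         318.34043228]
 [  0.         494.9413029  231.65341419]
 [  0.           0.           1.        ]] [[ 4.42755930e-01 -5.95209467e-01  6.70591438e-01  1.41758158e+03]
 [ 8.96416365e-01  3.10620093e-01 -3.16153218e-01 -2.73841503e+02]
 [-2.01217869e-02  7.41107852e-01  6.71084395e-01  9.01188953e+02]
 [ 0.00000000e+00  0.00000000e+00  0.00000000e+00  1.00000000e+00]]
tray1 [([302, 364], 0.93), ([183, 334], 0.92), ([256, 329], 0.75), ([221, 302], 0.67), ([232, 258], 0.58)]
cover [([214, 381], 0.84)]
base [([219, 376], 0.43)]
sleeve1 [([252, 210], 0.85), ([300, 236], 0.75)]
stand [([301, 134], 0.97)]
spigot1 [([281, 131], 0.86), ([312, 140], 0.63)]
bottle [([263, 407], 0.87)]
beaker [([352, 189], 0.67)]
glove_box [([171, 444], 0.7), ([254, 212], 0.59)]
top [[534.32723681   0.         315.65256348]
 [  0.         534.32723681 246.80084248]
 [  0.           0.           1.        ]] [[ 6.75525088e-02  9.76005302e-01 -2.07003164e-01  2.86424221e+02]
 [-9.97704519e-01  6.50986586e-02 -1.86509582e-02  1.33698370e+02]
 [-4.72780576e-03  2.07787911e-01  9.
[... 512 characters left out ...]
88, 133], 0.62)]
{'clock': 1.0, 'qpos': array([-1.27478973,  0.6283686 ,  0.03851886,  1.51741037, -0.02700995,
        0.99630755, -0.02001169]), 'qd': array([ 0.00064225,  0.00101101,  0.00089247, -0.00046431, -0.00105638,
       -0.00055689, -0.00076071]), 'tau': array([-5.38795557e-04, -5.63295186e+01,  1.22565418e+00, -1.93787849e+01,
        1.09116506e-02,  1.56103441e-03,  3.08045259e-06]), 'eef_pos': array([230.06232295, 607.93313218, 231.33080925]), 'tool_rot': array([ 3.14156847e+00, -3.53817742e-05,  2.77972847e+00]), 'force': array([-0.59547647, -0.79785804,  0.46805928]), 'torque': array([-0.00206857, -0.00833759, -0.01133601]), 'gripper_force': 0.0, 'width': 85.35070027384566}
```

View pics/top0.png

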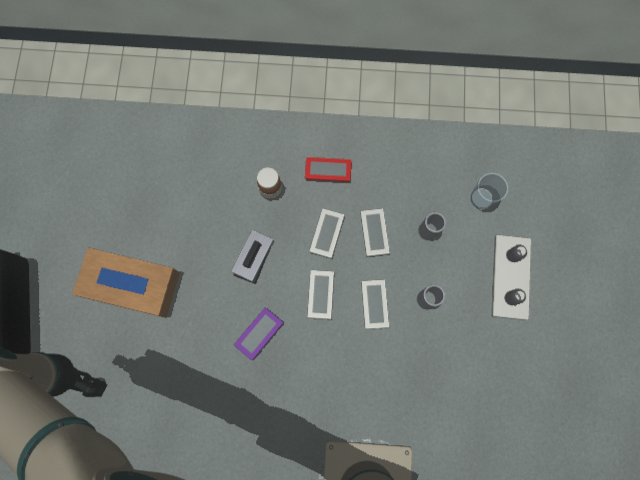

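View pics/scene0.png

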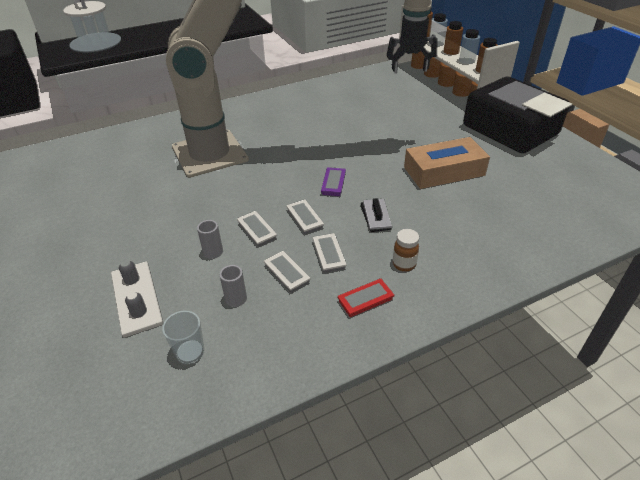

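Top view shows four white trays at (row,col) (233,327), (233,375), (294,320) and (304,375). The red look-alike is at (169,328) and the purple one at (333,259). The cover on its base is at (256,253), sleeves at (225,434) and (297,433), and the stand at (278,512). The four white ones fit the tray description (white lid, grey panel). Next come pose fits from the masks and one enlarged crop.

```bash
cat > h.py <<'E'
import numpy as np, cv2, math
from scipy.optimize import minimize
from cell import ctrl
def box(l,w,z0,z1): return [np.array([[a*l/2,b*w/2,z] for a in(-1,1) for b in(-1,1) for z in(z0,z1)])]
def cyl(d,z0,z1,x=0,d2=None):
    t=np.linspace(0,2*np.pi,40)
    return [np.r_[np.c_[x+d/2*np.cos(t),d/2*np.sin(t),0*t+z0],np.c_[x+(d2 or d)/2*np.cos(t),(d2 or d)/2*np.sin(t),0*t+z1]]]
SH={'tray1':box(120,60,0,20),'base':box(120,60,0,12),'cover':box(120,60,0,8)+box(70,16,8,32),'sleeve1':cyl(52,0,90),
 'stand':box(210,90,0,15)+sum([cyl(37,15,60,s)+cyl(37,60,71,s,22) for s in(-55,55)],[])}
def proj(c,P):
    E=c["extrinsics"];q=(np.asarray(P)-E[:3,3])@E[:3,:3]
    q=np.c_[q[:,0],-q[:,1],-q[:,2]]@c["intrinsics"].T
    return q[:,:2]/q[:,2:]
def ray(c,row,col,z=0):
    v=np.linalg.inv(c["intrinsics"])@[col,row,1];E=c["extrinsics"];d=E[:3,:3]@[v[0],-v[1],-v[2]]
    return (E[:3,3]+d*(z-E[2,3])/d[2])[:2]
U=6
def world(parts,p,z):
    c,s=math.cos(p[2]),math.sin(p[2]);R=np.array([[c,-s,0],[s,c,0],[0,0,1]])
    return [a@R.T+[p[0],p[1],z] for a in parts]
def fit(obs,name,p0,z=0):
    """obs: list of (cam,mask)"""
    parts=SH[name];B=[]
    for c,m in obs:
        r,k=np.where(m);o=np.array([k.min()-8,r.min()-8]);e=np.array([k.max()+9,r.max()+9]);o=np.maximum(o,0)
        B.append((c,o,cv2.resize(m[o[1]:e[1],o[0]:e[0]].astype(np.float32),None,fx=U,fy=U)>.5))
    def cost(p):
        t=0
        for c,o,M in B:
            r=np.zeros(M.shape,np.uint8)
            for a in world(parts,p,z):
                h=cv2.convexHull(((proj(c,a)-o+.5)*U*16).round().astype(np.int32));cv2.fillConvexPoly(r,h,1,shift=4)
            t+=1-(r.astype(bool)&M).sum()/max((r.astype(bool)|M).sum(),1)
        return t/len(B)
    best=None
    for y in ([p0[2]] if len(p0)>2 else [0] if name=='sleeve1' else np.arange(0,math.pi,math.pi/6)):
        s=np.array([p0[0],p0[1],y]);S=np.array([s,s+[10,0,0],s+[0,10,0],s+[0,0,.2]])
        r=minimize(cost,s,method='Nelder-Mead',options=dict(initial_simplex=S,xatol=.05,fatol=1e-5,maxiter=150))
        if best is None or r.fun<best.fun: best=r
    return best.x,best.fun
def look(name,cams=("top","scene"),z=0,only=None,minc=.4):
    """detect all of a class, pair by ground position, fit on each camera and jointly"""
    out=[];C={}
    for n in cams:
        c=ctrl.get_image(n);C[n]=c
        for d in ctrl.trace(n,name):
            m=d["mask"]
            if d["confidence"]<minc or m.sum()<60: continue
            r,k=np.where(m);hz=max(a[:,2].max() for a in SH[name])/2
            xy=ray(c,r.mean(),k.mean(),z+hz);col=np.median(c["img"][m],0).astype(int)
            if only is not None and np.hypot(*(xy-only[:2]))>90: continue
            for o in out:
                if np.hypot(*(o['xy']-xy))<35 and n not in o['v']: o['v'][n]=(c,m);o['c'].append(round(d["confidence"],2));break
            else: out.append(dict(xy=xy,v={n:(c,m)},col=col,c=[round(d["confidence"],2)]))
    for o in out:
        o['p'],f=fit(list(o['v'].values()),name,o['xy'],z)
        print(name,o['p'].round(3),'loss',round(f,3),list(o['v']),o['c'],o['col'],end=' ')
        if len(o['v'])>1: print(*[fit([v],name,o['p'],z)[0].round(2) for v in o['v'].values()])
        else: print()
    return out
def go(x,y,z,yaw):
    """print rows needed: turn first, then shift (units of a row)"""
    s=ctrl.read_state();e=s["eef_pos"];y0=s["tool_rot"][2];dy=(yaw-y0+math.pi/2)%math.pi-math.pi/2
    Y=y0+dy;d=np.array([x,y,z])-e
    t=[d[0]*math.cos(Y)+d[1]*math.sin(Y),d[0]*math.sin(Y)-d[1]*math.cos(Y),-d[2]]
    print('at',e.round(1),'yaw',round(y0,3),'q7',round(s["qpos"][6],2),'w',round(s["width"],1),'F',s["force"].round(1),'t',round(s["clock"],1))
    print('  turn units',round(-dy/.08,2),' shift units',(np.array(t)/25).round(2))
E
python3 - <<'E'
from h import *
for n,m in(('tray1',.5),('cover',.4),('sleeve1',.5),('stand',.4)): look(n,z=12 if n=='cover' else 0,minc=m)
d=ctrl.get_image("top");cv2.imwrite("pics/c1.png",cv2.resize(d["img"][150:370,220:545,::-1],None,fx=2.4,fy=2.4,interpolation=2))
E
```

```text
tray1 [342.475 287.041   2.539] loss 0.089 ['top', 'scene'] [0.94, 0.96] [126 103 141] [342.48 287.04   2.54] [341.31 288.45   2.57]
tray1 [6.20202e+02 1.06930e+01 1.78000e-01] loss 0.079 ['top', 'scene'] [0.93, 0.65] [148 153 149] [6.2003e+02 1.0490e+01 1.8000e-01] [6.1657e+02 1.2310e+01 1.5000e-01]
tray1 [449.654 139.873   0.   ] loss 0.075 ['top', 'scene'] [0.76, 0.57] [159 163 160] [4.5018e+02 1.3927e+02 1.0000e-02] [ 4.4823e+02  1.4138e+02 -3.0000e-02]
tray1 [782.737 143.356   1.557] loss 0.112 ['top', 'scene'] [0.7, 0.55] [132  83  80] [782.71 143.32   1.55] [781.52 145.15   1.65]
tray1 [434.299   2.604   3.269] loss 0.092 ['top', 'scene'] [0.68, 0.87] [156 160 157] [434.51   2.23   3.26] [432.31   3.63   3.25]
tray1 [606.757 136.626   2.909] loss 0.044 ['scene'] [0.87] [139 141 136] 
cover [538.389 320.311   2.766] loss 0.056 ['top', 'scene'] [0.68, 0.89] [157 159 165] [537.9  319.59   2.77] [539.94 320.31   2.77]
sleeve1 [ 4.58016e+02 -1.28139e+02  3.30000e-02] loss 0.097 ['top', 'scene'] [0.68, 0.88] [74 76 77] [ 4.5785e+02 -1.2802e+02  1.0000e-02] [ 4.5907e+02 -1.2835e+02  2.0000e-02]
sleeve1 [ 6.35687e+02 -1.28125e+02  1.49000e-01] loss 0.106 ['top', 'scene'] [0.67, 0.76] [70 72 74] [ 6.3584e+02 -1.2831e+02  1.2000e-01] [ 6.3567e+02 -1.2812e+02  1.5000e-01]
stand [ 5.27308e+02 -3.39391e+02 -3.30000e-02] loss 0.036 ['top'] [0.93] [193 193 187] 
stand [ 527.192 -338.395    3.105] loss 0.054 ['scene'] [0.82] [205 200 191]
```

View pics/c1.png

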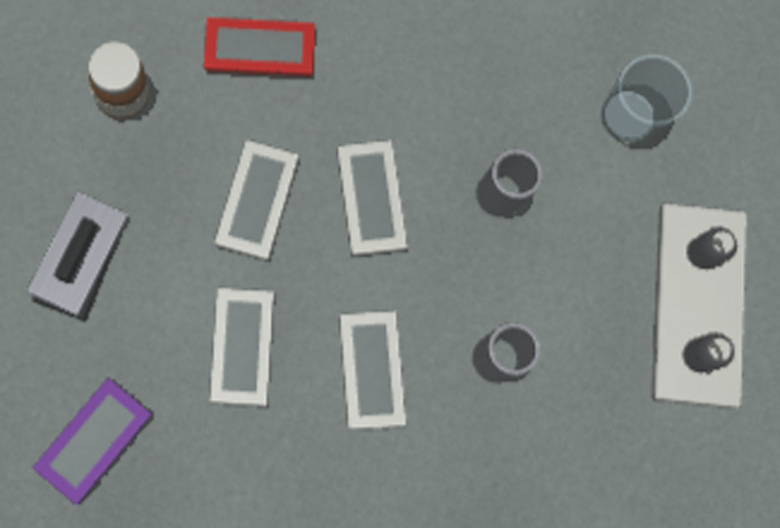

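The crop confirms four white trays with grey panels, with the red and purple ones separate. Fits agree between the cameras to about 2 mm. Cover first.

```bash
python3 -c "
from h import *
go(538.4,320.3,130,2.767)"
```

```text
at [230.1 607.9 231.3] yaw 2.78 q7 -0.02 w 85.5 F [0.2 0.3 0.3] t 1.9
  turn units 0.16  shift units [-15.69  -6.19   4.05]
```

```bash
python3 -m crank '[[[-0.8,-0.31,0,0.16],[-0.8,-0.31,0,0],[-0.8,-0.31,0,0],[-0.8,-0.31,0,0],[-0.8,-0.31,0,0],[-0.8,-0.31,0,0],[-0.8,-0.31,0,0],[-0.8,-0.31,0,0],[-0.8,-0.31,0,0],[-0.8,-0.31,0,0]]]' 0.2
python3 -m crank '[[[-0.8,-0.31,0,0],[-0.8,-0.31,0,0],[-0.8,-0.31,0,0],[-0.8,-0.31,0,0],[-0.8,-0.31,0,0],[-0.8,-0.31,0,0],[-0.8,-0.31,0,0],[-0.8,-0.31,0,0],[-0.8,-0.31,0,0],[-0.5,-0.3,0,0],[0,0,0,0],[0,0,0,0]]]'
python3 -c "
from h import *
go(538.4,320.3,26,2.767)"
```

```text
clock: 2.68
eef_pos: [388.7, 462.1, 231.4]
tool_rot: [3.141, 0.0, 2.767]
force: [0.2, -0.3, -0.8]
width: 34.1
gripper_force: 0.0
clock: 3.68
eef_pos: [538.7, 320.3, 231.2]
tool_rot: [3.142, -0.001, 2.766]
force: [0.4, 0.9, 0.4]
width: 34.1
gripper_force: 0.0
at [538.7 320.3 231.2] yaw 2.766 q7 0.64 w 34.1 F [0.4 0.9 0.4] t 3.7
  turn units -0.02  shift units [ 0.01 -0.    8.21]
```

```bash
python3 -m crank '[[[0,0,0.8,0],[0,0,0.8,0],[0,0,0.8,0],[0,0,0.8,0],[0,0,0.8,0],[0,0,0.8,0],[0,0,0.8,0],[0,0,0.8,0],[0,0,0.8,0],[0,0,0.5,0],[0,0,0.3,0],[0,0,0.2,0]]]'
python3 -m crank '[[[0,0,0,0],[0,0,0,0],[0,0,0,0],[0,0,0,0],[0,0,0,0],[0,0,0,0],[0,0,0,0],[0,0,0,0]]]' 1
python3 -m crank '[[[0,0,-0.3,0],[0,0,-0.5,0],[0,0,-0.8,0],[0,0,-0.8,0],[0,0,-0.8,0],[0,0,-0.8,0],[0,0,-0.8,0],[0,0,-0.2,0],[0,0,0,0]]]'
python3 -c "
from h import *
go(735,-10,150,1.571)"
```

```text
clock: 4.68
eef_pos: [537.8, 321.6, 25.5]
tool_rot: [-3.141, -0.001, 2.768]
force: [0.5, 0.1, -0.7]
width: 33.9
gripper_force: 0.0
clock: 5.35
eef_pos: [539.2, 320.6, 26.7]
tool_rot: [3.141, 0.0, 2.767]
force: [0.2, 0.1, 1.3]
width: 14.2
gripper_force: 62.2
clock: 6.1
eef_pos: [540.1, 321.2, 153.8]
tool_rot: [3.138, 0.003, 2.767]
force: [0.1, 0.4, -2.5]
width: 14.2
gripper_force: 61.8
at [540.1 321.2 153.8] yaw 2.767 q7 0.64 w 14.2 F [ 0.1  0.4 -2.5] t 6.1
  turn units 14.95  shift units [-13.25   7.79   0.15]
```

```bash
python3 -m crank '[[[0,0,0,0.7],[0,0,0,1],[0,0,0,1],[0,0,0,1],[0,0,0,1],[0,0,0,1],[0,0,0,1],[0,0,0,1],[0,0,0,1],[0,0,0,1],[0,0,0,1],[0,0,0,1]]]'
python3 -m crank '[[[0,0,0,1],[0,0,0,1],[0,0,0,1],[0,0,0,0.25],[-0.5,0.3,0,0],[-0.8,0.47,0,0],[-0.8,0.47,0,0],[-0.8,0.47,0,0],[-0.8,0.47,0,0],[-0.8,0.47,0,0],[-0.8,0.47,0,0],[-0.8,0.47,0,0]]]'
python3 -m crank '[[[-0.8,0.47,0,0],[-0.8,0.47,0,0],[-0.8,0.47,0,0],[-0.8,0.47,0,0],[-0.8,0.47,0,0],[-0.8,0.47,0,0],[-0.8,0.47,0,0],[-0.8,0.47,0,0],[-0.75,0.4,0,0],[0,0,0,0],[0,0,0,0]]]'
python3 -c "
from h import *
go(735,-10,14.7,1.571)"
```

```text
clock: 7.1
eef_pos: [537.9, 320.0, 149.8]
tool_rot: [-3.139, 0.001, 1.827]
force: [0.3, 0.5, -2.4]
width: 14.2
gripper_force: 61.7
clock: 8.1
eef_pos: [629.2, 165.2, 150.8]
tool_rot: [-3.141, 0.001, 1.572]
force: [0.9, 0.0, -2.6]
width: 14.4
gripper_force: 61.7
clock: 9.02
eef_pos: [732.3, -15.0, 150.4]
tool_rot: [-3.14, 0.002, 1.568]
force: [-0.8, -0.4, -2.5]
width: 14.8
gripper_force: 61.7
at [732.3 -15.  150.4] yaw 1.568 q7 0.2 w 14.8 F [-0.8 -0.4 -2.5] t 9.0
  turn units -0.04  shift units [0.2  0.11 5.43]
```

```bash
python3 -m crank '[[[0,0,0.7,0],[0,0,0.8,0],[0,0,0.8,0],[0,0,0.8,0],[0,0,0.8,0],[0,0,0.7,0],[0,0,0.4,0],[0,0,0.2,0],[0,0,0.1,0],[0,0,0.1,0],[0,0,0,0]]]'
python3 -m crank '[[[0,0,0,0],[0,0,0,0],[0,0,0,0],[0,0,0,0],[0,0,0,0],[0,0,-0.4,0],[0,0,-0.8,0],[0,0,-0.8,0],[0,0,-0.8,0],[0,0,-0.8,0],[0,0,-0.8,0],[0,0,-0.8,0]]]' 0.2
python3 -c "
from h import *
look('base');look('cover');look('tray1',minc=.5)
go(620,10.7,150,.175)"
```

```text
clock: 9.93
eef_pos: [733.2, -10.6, 16.9]
tool_rot: [3.14, -0.0, 1.571]
force: [-0.0, -0.2, -2.1]
width: 14.3
gripper_force: 61.8
clock: 10.93
eef_pos: [732.8, -10.8, 148.3]
tool_rot: [3.141, 0.0, 1.571]
force: [0.1, 0.3, 0.3]
width: 34.0
gripper_force: 0.0
base [ 5.33164e+02  3.19539e+02 -2.89000e-01] loss 0.045 ['top', 'scene'] [0.61, 0.63] [56 58 58] [ 5.3316e+02  3.1954e+02 -2.9000e-01] [ 5.3329e+02  3.1965e+02 -2.9000e-01]
cover [733.552  -9.338   1.582] loss 0.044 ['scene'] [0.65] [88 87 88] 
tray1 [780.922 142.435   1.612] loss 0.105 ['top', 'scene'] [0.9, 0.59] [141  80  77] [781.89 142.43   1.62] [779.17 143.62   1.58]
tray1 [342.018 286.628   2.507] loss 0.09 ['top', 'scene'] [0.73, 0.6] [127 107 143] [342.35 287.     2.52] [340.53 286.2    2.51]
tray1 [4.50005e+02 1.40040e+02 2.00000e-03] loss 0.082 ['top'] [0.65] [158 161 158] 
tray1 [609.243 135.636   2.904] loss 0.131 ['top', 'scene'] [0.63, 0.91] [129 136 132] [609.3 135.6   2.9] [607.29 135.58   2.89]
tray1 [475.895 110.615   1.527] loss 0.497 ['scene'] [0.83] [150 151 145] 
tray1 [4.33425e+02 4.02200e+00 1.04000e-01] loss 0.115 ['scene'] [0.71] [95 93 90] 
tray1 [619.135  12.513   3.32 ] loss 0.145 ['scene'] [0.59] [134 138 134] 
at [732.4 -10.7 145.5] yaw 1.571 q7 0.2 w 34.1 F [-0.1  0.1  0.8] t 11.5
  turn units 17.45  shift units [-4.28 -1.63 -0.18]
```

```bash
cat >> h.py <<'E'
def refine(name,p,z=0,cams=("top","scene"),save=None,dark=False):
    """threshold-based silhouette fit near a known pose"""
    obs=[]
    for n in cams:
        c=ctrl.get_image(n);q=np.vstack([proj(c,a) for a in world(SH[name],p,z)]);o=np.maximum(q.min(0)-8,0).astype(int);e=(q.max(0)+9).astype(int)
        g=c["img"][o[1]:e[1],o[0]:e[0]].min(2).astype(np.uint8);g=cv2.resize(g,None,fx=4,fy=4,interpolation=2)
        t=55 if dark else 140
        b=((g<t) if dark else (g>t)).astype(np.uint8)
        cs,_=cv2.findContours(b,cv2.RETR_EXTERNAL,cv2.CHAIN_APPROX_NONE);h=cv2.convexHull(max(cs,key=cv2.contourArea))
        M=np.zeros_like(b);cv2.fillConvexPoly(M,h,1);m=np.zeros((480,640),np.float32)
        m[o[1]:e[1],o[0]:e[0]]=cv2.resize(M.astype(np.float32),None,fx=.25,fy=.25,interpolation=cv2.INTER_AREA)
        obs.append((c,m))
        if save:
            v=cv2.resize(c["img"][o[1]:e[1],o[0]:e[0],::-1],None,fx=6,fy=6,interpolation=2)
            cv2.polylines(v,[(h*1.5).astype(int)],True,(0,255,255),1)
            pf,_=fit(obs[-1:],name,p,z)
            for a in world(SH[name],pf,z): cv2.polylines(v,[cv2.convexHull(((proj(c,a)-o+.5)*6).astype(np.int32))],True,(0,0,255),1)
            cv2.imwrite(f"pics/{save}_{n}.png",v)
    P,f=fit(obs,name,p,z)
    print('refined',name,P.round(3),round(f,3),*[(fit([o],name,P,z)[0].round(2)) for o in obs]);return P
E
sed -i 's/(m\[o\[1\]:e\[1\],o\[0\]:e\[0\]\].astype/(m[o[1]:e[1],o[0]:e[0]].astype/' h.py
python3 - <<'E'
from h import *
refine('base',(533.2,319.5,-.289),save='b',dark=True)
refine('tray1',(608,135.6,2.904),save='t')
refine('tray1',(450,140,0))
refine('tray1',(434,3,.12),cams=('scene',))
v=[cv2.imread(f"pics/{a}.png") for a in("b_top","b_scene","t_top","t_scene")]
H=max(i.shape[0] for i in v);W=max(i.shape[1] for i in v)
v=[cv2.copyMakeBorder(i,0,H-i.shape[0],0,W-i.shape[1],0) for i in v]
I=np.vstack([np.hstack(v[:2]),np.hstack(v[2:])]);s=min(1,800/I.shape[1],600/I.shape[0]);cv2.imwrite("pics/m1.png",cv2.resize(I,None,fx=s,fy=s))
E
```

```text
refined base [ 5.33862e+02  3.17734e+02 -2.98000e-01] 0.441 [ 5.3374e+02  3.1767e+02 -3.0000e-01] [ 5.3405e+02  3.1795e+02 -3.1000e-01]
refined tray1 [610.472 134.75    2.929] 0.365 [610.48 134.75   2.93] [663.16 106.63   4.22]
refined tray1 [4.50297e+02 1.40491e+02 1.60000e-02] 0.397 [4.5023e+02 1.4021e+02 1.0000e-02] [486.17 171.03  -0.5 ]
refined tray1 [ 4.95003e+02  4.08690e+01 -3.60000e-01] 0.601 [ 4.950e+02  4.087e+01 -3.600e-01]
```

View pics/m1.png

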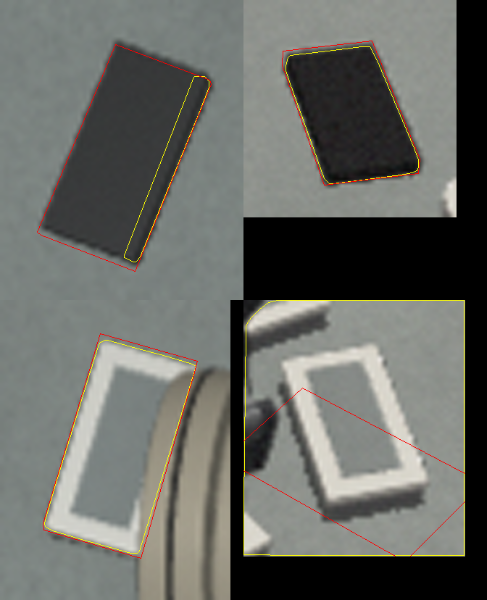

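```bash
cat >> h.py <<'E'
SH['lid']=box(120,60,19.8,20)
def lid(p,z=0,cams=("top","scene"),t=140,save=None):
    """fit the white lid rim near pose p (tray underside at z)"""
    obs=[];ok=[]
    for n in cams:
        c=ctrl.get_image(n);q=np.vstack([proj(c,a) for a in world(SH['lid'],p,z)]);o=np.maximum(q.min(0)-14,0).astype(int);e=(q.max(0)+15).astype(int)
        g=cv2.resize(c["img"][o[1]:e[1],o[0]:e[0]].min(2),None,fx=U,fy=U,interpolation=2)
        cs,_=cv2.findContours((g>t).astype(np.uint8),cv2.RETR_EXTERNAL,cv2.CHAIN_APPROX_NONE)
        k=(q.mean(0)-o+.5)*U;cs=[x for x in cs if cv2.contourArea(x)>300*U]
        if not cs: print(n,'no lid');continue
        h=cv2.convexHull(max(cs,key=lambda x:cv2.pointPolygonTest(x,(float(k[0]),float(k[1])),True)))
        M=np.zeros(g.shape,np.uint8);cv2.fillConvexPoly(M,h,1);m=np.zeros((480,640),np.float32)
        m[o[1]:e[1],o[0]:e[0]]=cv2.resize(M.astype(np.float32),None,fx=1/U,fy=1/U,interpolation=cv2.INTER_AREA)
        pf,f=fit([(c,m)],'lid',p,z);print(n,pf.round(2),'loss',round(f,3),end=' | ')
        if f<.12: obs.append((c,m));ok.append(pf)
    if ok: print('mean',np.mean(ok,0).round(3))
    else: print()
E
python3 - <<'E'
from h import *
for p in((619,11,.178),(608,135.6,2.904),(450,140,.0),(434,3,.115)):lid(p)
go(619.5,10.8,150,.178)
E
python3 -m crank '[[[0,0,0,0.7],[0,0,0,1],[0,0,0,1],[0,0,0,1],[0,0,0,1],[0,0,0,1],[0,0,0,1],[0,0,0,1],[0,0,0,1],[0,0,0,1],[0,0,0,1],[0,0,0,1]]]' -1
python3 -m crank '[[[-0.4,-0.2,0,1],[-0.6,-0.2,0,1],[-0.8,-0.3,0,1],[-0.8,-0.3,0,1],[-0.8,-0.3,0,1],[-0.6,-0.2,0,0.7],[-0.2,-0.1,0,0],[0,0,0,0],[0,0,0,0]]]'
python3 -c "
from h import *
go(619.5,10.8,4,.178)"
```

```text
top [ 6.121e+02 -5.660e+00  1.000e-02] loss 0.611 | scene [652.21  31.71   1.04] loss 0.225 | 
top [608.49 135.06   2.92] loss 0.027 | scene [643.15  99.68   3.06] loss 0.776 | mean [608.492 135.063   2.917]
top [4.4918e+02 1.4022e+02 1.0000e-02] loss 0.033 | scene [ 5.2820e+02  1.6135e+02 -4.0000e-01] loss 0.547 | mean [4.49181e+02 1.40218e+02 7.00000e-03]
top no lid
scene [4.3569e+02 3.4270e+01 2.0000e-02] loss 0.375 | 
at [732.7 -10.7 146.3] yaw 1.571 q7 0.2 w 34.1 F [-0.3 -0.8 -0.9] t 12.3
  turn units 17.41  shift units [-4.3  -1.65 -0.15]
clock: 13.28
eef_pos: [732.7, -10.6, 146.3]
tool_rot: [-3.141, -0.0, 0.631]
force: [-0.1, 0.1, 0.2]
width: 85.4
gripper_force: 0.0
clock: 14.03
eef_pos: [622.4, -15.2, 146.6]
tool_rot: [3.141, -0.002, 0.181]
force: [-0.2, 0.2, 0.1]
width: 85.5
gripper_force: 0.0
at [622.4 -15.2 146.6] yaw 0.181 q7 -0.85 w 85.5 F [-0.2  0.2  0.1] t 14.0
  turn units 0.04  shift units [ 0.07 -1.04  5.7 ]
```

```bash
python3 -m crank '[[[0.07,-0.54,0,0],[0,-0.5,0.4,0],[0,0,0.8,0],[0,0,0.8,0],[0,0,0.8,0],[0,0,0.8,0],[0,0,0.8,0],[0,0,0.6,0],[0,0,0.4,0],[0,0,0.2,0],[0,0,0.1,0],[0,0,0,0]]]'
python3 -m crank '[[[0,0,0,0],[0,0,0,0],[0,0,0,0],[0,0,0,0],[0,0,0,0],[0,0,0,0],[0,0,0,0],[0,0,0,0],[0,0,0,0],[0,0,0,0]]]' 1
python3 -m crank '[[[0,0,-0.3,0],[0,0,-0.5,0],[0,0,-0.8,0],[0,0,-0.8,0],[0,0,-0.8,0],[0,0,-0.8,0],[0,0,-0.8,0],[0,0,-0.3,0],[0,0,0,0],[0,0,0,0]]]'
python3 -c "
from h import *
go(533.4,319,130,2.849)
c=ctrl.get_image('scene');cv2.imwrite('pics/s2.png',c['img'][100:400,150:550,::-1])"
```

```text
clock: 15.03
eef_pos: [618.6, 10.4, 3.7]
tool_rot: [3.142, -0.0, 0.179]
force: [0.2, -0.1, -0.2]
width: 85.1
gripper_force: 0.0
clock: 15.87
eef_pos: [619.3, 10.1, 5.2]
tool_rot: [3.141, -0.002, 0.179]
force: [-1.0, 0.8, 5.6]
width: 58.5
gripper_force: 65.0
clock: 16.7
eef_pos: [618.3, 10.6, 131.5]
tool_rot: [-3.141, -0.0, 0.179]
force: [-0.7, 0.0, -1.4]
width: 58.2
gripper_force: 64.4
at [618.3  10.6 131.5] yaw 0.179 q7 -0.88 w 58.2 F [-0.7  0.  -1.4] t 16.7
  turn units 5.9  shift units [ -6.81 -10.83   0.06]
```

View pics/s2.png

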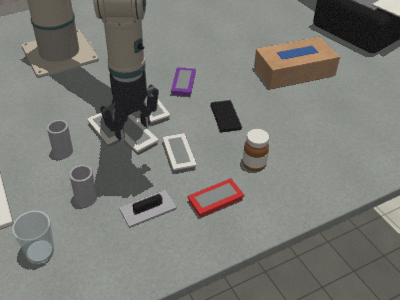

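```bash
python3 -m crank '[[[0,0,0,0.9],[0,0,0,1],[0,0,0,1],[0,0,0,1],[0,0,0,1],[0,0,0,1],[-0.3,-0.48,0,0],[-0.5,-0.8,0,0],[-0.5,-0.8,0,0],[-0.5,-0.8,0,0],[-0.5,-0.8,0,0],[-0.5,-0.8,0,0]]]'
python3 -m crank '[[[-0.5,-0.8,0,0],[-0.5,-0.8,0,0],[-0.5,-0.8,0,0],[-0.5,-0.8,0,0],[-0.5,-0.8,0,0],[-0.5,-0.8,0,0],[-0.5,-0.8,0,0],[-0.5,-0.75,0,0],[0,0,0,0],[0,0,0,0],[0,0,0,0]]]'
python3 -c "
from h import *
c=ctrl.get_image('scene')
go(533.4,319,19,2.849)"
```

```text
clock: 17.75
eef_pos: [582.3, 138.7, 129.7]
tool_rot: [3.14, 0.003, -0.293]
force: [0.5, -0.1, -1.3]
width: 58.2
gripper_force: 64.4
clock: 18.67
eef_pos: [533.5, 317.3, 130.3]
tool_rot: [3.139, 0.0, -0.294]
force: [-0.0, -0.3, -1.1]
width: 58.1
gripper_force: 64.4
at [533.9 316.8 130.7] yaw -0.295 q7 -1.74 w 58.4 F [ 0.4 -0.2 -1.5] t 18.7
  turn units -0.03  shift units [-0.05 -0.08  4.47]
```

```bash
python3 -m crank '[[[-0.05,-0.08,0.4,0],[0,0,0.8,0],[0,0,0.8,0],[0,0,0.8,0],[0,0,0.7,0],[0,0,0.5,0],[0,0,0.3,0],[0,0,0.15,0],[0,0,0.05,0],[0,0,0,0],[0,0,0,0]]]'
python3 -m crank '[[[0,0,0,0],[0,0,0,0],[0,0,0,0],[0,0,0,0],[0,0,0,0],[0,0,-0.3,0],[0,0,-0.8,0],[0,0,-0.8,0],[0,0,-0.8,0],[0,0,-0.8,0],[0,0,-0.8,0]]]' -1
python3 -c "
from h import *
c=ctrl.get_image('scene')
go(608.5,135.1,140,2.917)"
```

```text
clock: 19.63
eef_pos: [533.9, 321.0, 19.6]
tool_rot: [-3.141, -0.001, -0.293]
force: [-0.1, -0.1, -1.3]
width: 58.2
gripper_force: 64.5
clock: 20.55
eef_pos: [533.2, 320.7, 127.8]
tool_rot: [-3.141, -0.0, -0.293]
force: [1.0, 0.3, -0.4]
width: 85.1
gripper_force: 0.0
at [535.6 321.2 131.8] yaw -0.293 q7 -1.75 w 85.4 F [1.2 0.3 2.3] t 20.6
  turn units -0.86  shift units [ 4.5   6.61 -0.33]
```

```bash
python3 -m crank '[[[0.3,0.4,0,-0.86],[0.56,0.8,0,0],[0.56,0.8,0,0],[0.56,0.8,0,0],[0.56,0.8,0,0],[0.56,0.8,0,0],[0.56,0.8,0,0],[0.5,0.8,0,0],[0.3,0.61,0,0],[0,0,0,0],[0,0,0,0],[0,0,0,0]]]'
python3 - <<'E'
from h import *
lid((533.4,319,-.293),z=12,cams=('top',)); lid((533.4,319,-.293),z=12,cams=('scene',),t=170); lid((608,135.1,2.917),cams=('top',))
go(608.5,135.1,4,2.917)
v=[]
for n,r in(('top',(200,320,190,330)),('scene',(160,280,310,450))):
    c=ctrl.get_image(n);v.append(cv2.resize(c['img'][r[0]:r[1],r[2]:r[3],::-1],(400,400),interpolation=2))
cv2.imwrite('pics/p1.png',np.hstack(v))
E
```

```text
clock: 21.6
eef_pos: [604.1, 135.9, 126.3]
tool_rot: [-3.14, 0.001, -0.223]
force: [-0.3, 1.0, 0.3]
width: 85.2
gripper_force: 0.0
top no lid

scene [ 5.3595e+02  3.2131e+02 -2.9000e-01] loss 0.037 | mean [ 5.35953e+02  3.21308e+02 -2.90000e-01]
top [607.9  133.88   2.91] loss 0.69 | 
at [604.  136.4 126.1] yaw -0.222 q7 -1.38 w 85.4 F [0.3 0.1 0.6] t 21.8
  turn units 0.03  shift units [0.19 0.01 4.89]
```

View pics/p1.png

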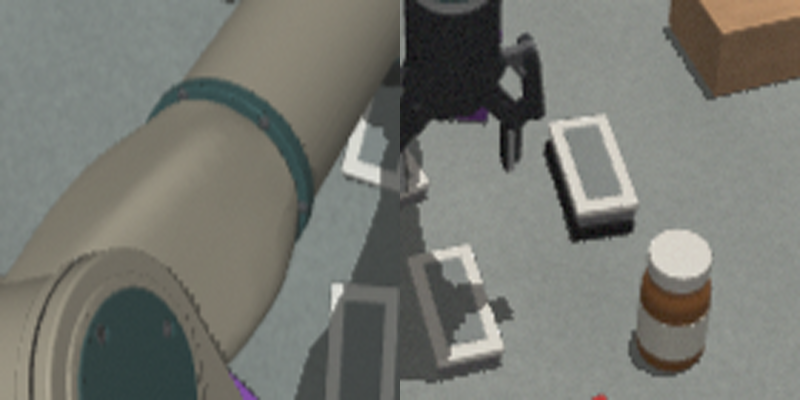

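The first tray sits flush on the base in the scene view (stacked look at crop pixel (600,180)). On to the second.

```bash
python3 -m crank '[[[0.19,0,0.4,0],[0,0,0.8,0],[0,0,0.8,0],[0,0,0.8,0],[0,0,0.8,0],[0,0,0.6,0],[0,0,0.4,0],[0,0,0.2,0],[0,0,0.1,0],[0,0,0,0],[0,0,0,0]]]'
python3 -m crank '[[[0,0,0,0],[0,0,0,0],[0,0,0,0],[0,0,0,0],[0,0,0,0],[0,0,0,0],[0,0,0,0],[0,0,0,0],[0,0,0,0],[0,0,0,0]]]' 1
python3 -m crank '[[[0,0,-0.3,0],[0,0,-0.5,0],[0,0,-0.8,0],[0,0,-0.8,0],[0,0,-0.8,0],[0,0,-0.8,0],[0,0,-0.8,0],[0,0,-0.3,0],[0,0,0,0],[0,0,0,0]]]'
python3 -c "
from h import *
go(533.4,319,130,2.849)"
```

```text
clock: 22.77
eef_pos: [609.7, 133.5, 4.6]
tool_rot: [-3.141, -0.001, -0.224]
force: [1.2, 0.6, 0.2]
width: 85.1
gripper_force: 0.0
clock: 23.6
eef_pos: [609.7, 133.6, 5.1]
tool_rot: [-3.141, -0.001, -0.224]
force: [-1.1, -0.4, 6.2]
width: 58.2
gripper_force: 65.0
clock: 24.43
eef_pos: [608.8, 133.8, 131.4]
tool_rot: [-3.141, 0.0, -0.224]
force: [-0.1, 0.7, -1.3]
width: 58.3
gripper_force: 64.5
at [608.8 133.8 131.4] yaw -0.224 q7 -1.39 w 58.3 F [-0.1  0.7 -1.3] t 24.4
  turn units 0.86  shift units [-5.02 -6.22  0.06]
```

```bash
python3 -m crank '[[[-0.3,-0.4,0,0.86],[-0.6,-0.75,0,0],[-0.6,-0.75,0,0],[-0.6,-0.75,0,0],[-0.6,-0.75,0,0],[-0.6,-0.75,0,0],[-0.6,-0.75,0,0],[-0.6,-0.75,0,0],[-0.5,-0.55,0,0],[0,0,0,0],[0,0,0,0],[0,0,0,0]]]'
python3 -m crank '[[[0,0,0,0],[0,0,0,0],[0,0,0,0]]]'
python3 -c "
from h import *
go(534.4,319,39,2.849)"
```

```text
clock: 25.43
eef_pos: [533.1, 316.4, 130.4]
tool_rot: [3.139, 0.0, -0.294]
force: [-0.1, 0.0, -1.1]
width: 58.1
gripper_force: 64.5
clock: 25.68
eef_pos: [533.8, 316.6, 131.3]
tool_rot: [3.141, -0.0, -0.295]
force: [-0.7, 0.9, -1.0]
width: 57.9
gripper_force: 64.5
at [533.8 316.6 131.3] yaw -0.295 q7 -1.74 w 57.9 F [-0.7  0.9 -1. ] t 25.7
  turn units -0.03  shift units [-0.   -0.1   3.69]
```

```bash
python3 -m crank '[[[0,-0.08,0.4,0],[0,0,0.8,0],[0,0,0.8,0],[0,0,0.7,0],[0,0,0.5,0],[0,0,0.25,0],[0,0,0.1,0],[0,0,0,0],[0,0,0,0],[0,0,0,0]]]'
python3 -c "
from h import *
for i in range(3):
  go(534.4,319,38,2.849); ctrl.get_image('scene')"
```

```text
clock: 26.52
eef_pos: [534.6, 319.8, 43.5]
tool_rot: [-3.14, -0.001, -0.293]
force: [-0.6, 0.5, -1.4]
width: 58.4
gripper_force: 64.5
at [534.6 319.8  43.5] yaw -0.293 q7 -1.66 w 58.4 F [-0.6  0.5 -1.4] t 26.5
  turn units -0.01  shift units [0.   0.03 0.22]
at [534.5 319.9  43.5] yaw -0.293 q7 -1.66 w 58.4 F [-0.4  0.2 -1.2] t 26.6
  turn units -0.0  shift units [0.01 0.04 0.22]
at [534.4 319.9  43.4] yaw -0.293 q7 -1.66 w 58.6 F [ 0.1  0.2 -1.3] t 26.6
  turn units -0.0  shift units [0.01 0.03 0.22]
```

```bash
python3 -m crank '[[[0,0,0.1,0],[0,0,0.1,0],[0,0,0,0],[0,0,0,0]]]'
python3 -m crank '[[[0,0,0,0],[0,0,0,0],[0,0,0,0],[0,0,0,0],[0,0,0,0],[0,0,-0.3,0],[0,0,-0.8,0],[0,0,-0.8,0],[0,0,-0.8,0],[0,0,-0.8,0]]]' -1
python3 -c "
from h import *
go(460,3,140,3.262)"
```

```text
clock: 27.0
eef_pos: [533.7, 319.6, 37.3]
tool_rot: [3.141, 0.0, -0.293]
force: [0.1, -0.5, -0.4]
width: 58.1
gripper_force: 64.5
clock: 27.83
eef_pos: [533.9, 319.4, 126.5]
tool_rot: [3.142, -0.0, -0.293]
force: [0.4, 0.2, -0.6]
width: 85.7
gripper_force: 0.0
at [533.9 319.4 126.5] yaw -0.293 q7 -1.74 w 85.7 F [ 0.4  0.2 -0.6] t 27.8
  turn units -5.17  shift units [-4.46 12.21 -0.54]
```

```bash
python3 -m crank '[[[0,0,-0.5,-0.8],[0,0,0,-0.9],[0,0,0,-0.9],[0,0,0,-0.9],[0,0,0,-0.9],[0,0,0,-0.75],[-0.29,0.8,0,0],[-0.29,0.8,0,0],[-0.29,0.8,0,0],[-0.29,0.8,0,0],[-0.29,0.8,0,0],[-0.29,0.8,0,0]]]'
python3 -m crank '[[[-0.29,0.8,0,0],[-0.29,0.8,0,0],[-0.29,0.8,0,0],[-0.29,0.8,0,0],[-0.29,0.8,0,0],[-0.29,0.8,0,0],[-0.29,0.8,0,0],[-0.29,0.8,0,0],[-0.29,0.8,0,0],[-0.2,0.2,0,0],[0,0,0,0],[0,0,0,0]]]'
python3 - <<'E'
from h import *
go(434,3,140,3.262)
P=(533.4,319,-.293)
lid(P,z=32,cams=('top',)); lid(P,z=32,cams=('scene',),t=170); lid((449,140,.01),cams=('top',));lid((434,3,.12),cams=('top',));lid((449,140,.01),cams=('scene',),t=170)
v=[]
for n,r in(('top',(200,320,190,330)),('scene',(160,280,310,450))):
    c=ctrl.get_image(n);v.append(cv2.resize(c['img'][r[0]:r[1],r[2]:r[3],::-1],(400,400),interpolation=2))
cv2.imwrite('pics/p2.png',np.hstack(v))
E
```

```text
clock: 28.83
eef_pos: [504.8, 194.2, 138.2]
tool_rot: [-3.141, -0.001, 0.119]
force: [0.6, -0.1, 0.6]
width: 85.8
gripper_force: 0.0
clock: 29.83
eef_pos: [457.2, 4.0, 137.8]
tool_rot: [-3.14, -0.0, 0.119]
force: [-0.1, -0.7, 0.4]
width: 85.2
gripper_force: 0.0
at [457.2   4.  137.8] yaw 0.119 q7 -0.79 w 85.2 F [-0.1 -0.7  0.4] t 29.8
  turn units -0.02  shift units [-0.93 -0.07 -0.09]
top [ 5.3241e+02  3.2052e+02 -2.9000e-01] loss 0.016 | mean [ 5.32407e+02  3.20520e+02 -2.93000e-01]
scene [ 5.3537e+02  3.2076e+02 -2.8000e-01] loss 0.039 | mean [ 5.35373e+02  3.20763e+02 -2.85000e-01]
top [4.4654e+02 1.4836e+02 3.0000e-02] loss 0.723 | 
top no lid

scene [414.13 147.34  -0.  ] loss 0.03 | mean [ 4.14127e+02  1.47336e+02 -2.00000e-03]
```

View pics/p2.png

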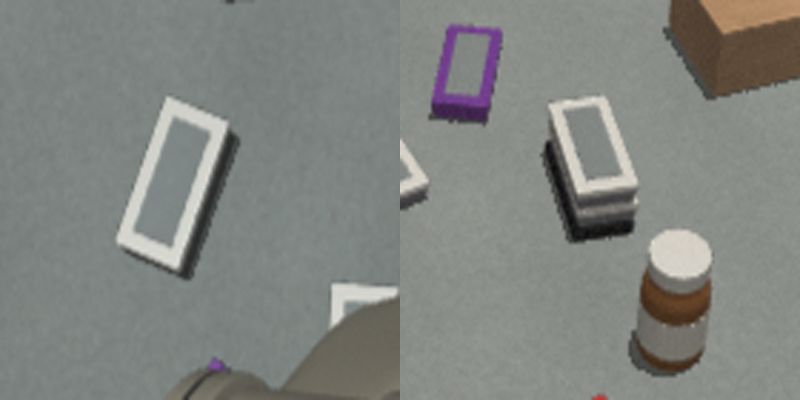

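The pile of two is flush in both views. The tray formerly at (450,140) has been knocked to about (414,147), so I'll remeasure it later. Third tray at (434,3) next.

```bash
python3 -m crank '[[[-0.5,0,0,0],[-0.43,0,0.4,0],[0,0,0.8,0],[0,0,0.8,0],[0,0,0.8,0],[0,0,0.8,0],[0,0,0.7,0],[0,0,0.4,0],[0,0,0,0],[0,0,0,0],[0,0,0,0]]]'
python3 -c "
from h import *
go(434,2.8,4,.12)
lid((434,3,.12),cams=('scene',),t=170)"
```

```text
clock: 31.1
eef_pos: [434.4, 0.5, 20.5]
tool_rot: [3.141, -0.001, 0.119]
force: [-0.1, 0.9, -0.2]
width: 85.6
gripper_force: 0.0
at [434.4   0.5  20.5] yaw 0.119 q7 -0.48 w 85.6 F [-0.1  0.9 -0.2] t 31.1
  turn units -0.01  shift units [-0.01 -0.09  0.66]
scene [4.3725e+02 8.1000e-01 1.5000e-01] loss 0.622 |
```

```bash
python3 -m crank '[[[0,-0.09,0.3,0],[0,0,0.25,0],[0,0,0.1,0],[0,0,0,0],[0,0,0,0]]]'
python3 -m crank '[[[0,0,0,0],[0,0,0,0],[0,0,0,0],[0,0,0,0],[0,0,0,0],[0,0,0,0],[0,0,0,0],[0,0,0,0],[0,0,0,0],[0,0,0,0]]]' 1
python3 -m crank '[[[0,0,-0.3,0],[0,0,-0.5,0],[0,0,-0.8,0],[0,0,-0.8,0],[0,0,-0.8,0],[0,0,-0.8,0],[0,0,-0.8,0],[0,0,-0.5,0],[0,0,0,0],[0,0,0,0]]]'
python3 -c "
from h import *
go(533.6,319,140,2.849)"
```

```text
clock: 31.57
eef_pos: [435.7, 2.7, 5.7]
tool_rot: [-3.141, 0.003, 0.119]
force: [-0.1, 0.4, 0.3]
width: 85.3
gripper_force: 0.0
clock: 32.4
eef_pos: [435.5, 2.6, 6.2]
tool_rot: [-3.141, 0.003, 0.119]
force: [-0.6, 0.4, 7.4]
width: 58.2
gripper_force: 63.7
clock: 33.23
eef_pos: [436.0, 3.2, 138.2]
tool_rot: [-3.141, 0.003, 0.12]
force: [-0.6, 0.4, -1.4]
width: 57.9
gripper_force: 65.3
at [436.    3.2 138.2] yaw 0.12 q7 -0.74 w 57.9 F [-0.6  0.4 -1.4] t 33.2
  turn units 5.15  shift units [  0.1  -13.22  -0.07]
```

```bash
python3 -m crank '[[[0,0,0,0.75],[0,0,0,0.9],[0,0,0,0.9],[0,0,0,0.9],[0,0,0,0.9],[0,0,0,0.8],[0,-0.4,0,0],[0,-0.7,0,0],[0,-0.8,0,0],[0,-0.8,0,0],[0,-0.8,0,0],[0,-0.8,0,0]]]'
python3 -m crank '[[[0.15,-0.8,0,0],[0,-0.8,0,0],[0,-0.8,0,0],[0,-0.8,0,0],[0,-0.8,0,0],[0,-0.8,0,0],[0,-0.8,0,0],[0,-0.8,0,0],[0,-0.8,0,0],[0,-0.8,0,0],[0,-0.8,0,0],[0,-0.12,0,0]]]'
python3 -m crank '[[[0,0,0.4,0],[0,0,0.8,0],[0,0,0.8,0],[0,0,0.5,0],[0,0,0.2,0],[0,0,0,0],[0,0,0,0],[0,0,0,0]]]'
python3 -c "
from h import *
go(534.6,318.7,59.5,2.849)
lid((414,147,.0),cams=('top',));lid((414,147,0),cams=('scene',),t=170)"
```

```text
clock: 34.23
eef_pos: [466.5, 107.6, 136.9]
tool_rot: [3.14, 0.005, -0.291]
force: [1.1, -0.8, -1.3]
width: 57.6
gripper_force: 65.2
clock: 35.23
eef_pos: [534.2, 323.5, 135.6]
tool_rot: [-3.141, 0.006, -0.286]
force: [0.1, 1.0, -0.6]
width: 58.3
gripper_force: 65.2
clock: 35.9
eef_pos: [535.5, 317.9, 71.1]
tool_rot: [3.141, 0.002, -0.293]
force: [0.8, -0.1, -1.1]
width: 58.0
gripper_force: 65.2
at [535.5 317.9  71.1] yaw -0.293 q7 -1.65 w 58.0 F [ 0.8 -0.1 -1.1] t 35.9
  turn units -0.01  shift units [-0.04 -0.02  0.46]
top [410.51 148.2    0.  ] loss 0.027 | mean [4.10513e+02 1.48197e+02 4.00000e-03]
scene [ 4.1386e+02  1.4787e+02 -1.0000e-02] loss 0.029 | mean [ 4.13859e+02  1.47873e+02 -5.00000e-03]
```

```bash
python3 -m crank '[[[-0.04,-0.02,0.2,0],[0,0,0.18,0],[0,0,0.1,0],[0,0,0,0],[0,0,0,0],[0,0,0,0]]]'
python3 -m crank '[[[0,0,0,0],[0,0,0,0],[0,0,0,0],[0,0,0,0],[0,0,0,0],[0,0,-0.3,0],[0,0,-0.8,0],[0,0,-0.8,0],[0,0,-0.8,0],[0,0,-0.6,0]]]' -1
python3 -c "
from h import *
go(411.7,148,140,0)"
```

```text
clock: 36.5
eef_pos: [533.5, 319.2, 58.3]
tool_rot: [3.141, 0.004, -0.293]
force: [-1.4, -0.3, 3.6]
width: 57.8
gripper_force: 65.8
clock: 37.33
eef_pos: [534.8, 318.8, 142.9]
tool_rot: [3.142, 0.002, -0.293]
force: [0.2, 0.2, -0.6]
width: 85.5
gripper_force: 0.0
at [534.8 318.8 142.9] yaw -0.293 q7 -1.72 w 85.5 F [ 0.2  0.2 -0.6] t 37.3
  turn units -3.67  shift units [-4.92  6.83  0.11]
```

```bash
python3 -m crank '[[[0,0,0,-0.87],[0,0,0,-0.9],[0,0,0,-1],[-0.2,0.3,0,-0.9],[-0.57,0.8,0,0],[-0.57,0.8,0,0],[-0.57,0.8,0,0],[-0.57,0.8,0,0],[-0.57,0.8,0,0],[-0.57,0.8,0,0],[-0.57,0.8,0,0],[-0.57,0.8,0,0]]]'
python3 -m crank '[[[-0.2,0.13,0,0],[0,0,0,0],[0,0,0,0],[0,0,0,0]]]'
python3 -c "
from h import *
go(411.7,148,25,0)
lid((533.4,319,-.293),z=52,cams=('top',)); lid((533.4,319,-.293),z=52,cams=('scene',),t=170)"
```

```text
clock: 38.33
eef_pos: [414.1, 150.8, 141.6]
tool_rot: [-3.141, 0.003, 0.001]
force: [0.9, -0.3, -0.5]
width: 85.2
gripper_force: 0.0
clock: 38.67
eef_pos: [410.9, 149.5, 141.3]
tool_rot: [-3.141, 0.002, 0.002]
force: [0.3, -1.2, -0.7]
width: 85.5
gripper_force: 0.0
at [410.9 149.5 141.3] yaw 0.002 q7 -1.13 w 85.5 F [ 0.3 -1.2 -0.7] t 38.7
  turn units 0.03  shift units [0.03 0.06 4.65]
top [ 5.3228e+02  3.2025e+02 -2.9000e-01] loss 0.021 | mean [ 5.32279e+02  3.20253e+02 -2.87000e-01]
scene [ 5.3502e+02  3.1966e+02 -2.9000e-01] loss 0.035 | mean [ 5.35020e+02  3.19656e+02 -2.89000e-01]
```

Pile of three is consistent within 1 mm. Picking the knocked tray.

```bash
python3 -m crank '[[[0.03,0.06,0.4,0],[0,0,0.8,0],[0,0,0.8,0],[0,0,0.8,0],[0,0,0.8,0],[0,0,0.6,0],[0,0,0.3,0],[0,0,0,0],[0,0,0,0],[0,0,0,0]]]'
python3 -c "
from h import *
go(411.7,148,5,0)"
```

```text
clock: 39.6
eef_pos: [410.7, 147.1, 28.9]
tool_rot: [-3.142, 0.003, 0.001]
force: [0.3, -0.2, -0.2]
width: 85.5
gripper_force: 0.0
at [410.7 147.1  28.9] yaw 0.001 q7 -0.9 w 85.5 F [ 0.3 -0.2 -0.2] t 39.6
  turn units 0.01  shift units [ 0.04 -0.04  0.95]
```

```bash
python3 -m crank '[[[0.04,-0.04,0.35,0],[0,0,0.35,0],[0,0,0.2,0],[0,0,0.05,0],[0,0,0,0],[0,0,0,0]]]'
python3 -m crank '[[[0,0,0,0],[0,0,0,0],[0,0,0,0],[0,0,0,0],[0,0,0,0],[0,0,0,0],[0,0,0,0],[0,0,0,0],[0,0,0,0],[0,0,0,0]]]' 1
python3 -m crank '[[[0,0,-0.3,0],[0,0,-0.5,0],[0,0,-0.8,0],[0,0,-0.8,0],[0,0,-0.8,0],[0,0,-0.8,0],[0,0,-0.8,0],[0,0,-0.8,0],[0,0,0,0],[0,0,0,0]]]'
python3 -c "
from h import *
go(533.6,319,140,2.849)"
```

```text
clock: 40.1
eef_pos: [411.3, 148.0, 5.3]
tool_rot: [3.141, 0.003, 0.001]
force: [-0.3, -0.1, 0.3]
width: 85.5
gripper_force: 0.0
clock: 40.93
eef_pos: [411.2, 148.0, 5.6]
tool_rot: [-3.141, 0.003, 0.001]
force: [-1.0, 0.1, 9.0]
width: 58.1
gripper_force: 63.6
clock: 41.77
eef_pos: [411.7, 148.5, 145.4]
tool_rot: [-3.14, 0.002, 0.002]
force: [-1.0, -0.0, -0.7]
width: 58.1
gripper_force: 65.4
at [411.7 148.5 145.4] yaw 0.002 q7 -1.21 w 58.1 F [-1.  -0.  -0.7] t 41.8
  turn units 3.68  shift units [ 2.7  -7.94  0.22]
```

```bash
python3 -m crank '[[[0,0,0,0.78],[0,0,0,0.9],[0,0,0,1],[0.1,-0.3,0,1],[0.27,-0.8,0,0],[0.27,-0.8,0,0],[0.27,-0.8,0,0],[0.27,-0.8,0,0],[0.27,-0.8,0,0],[0.27,-0.8,0,0],[0.27,-0.8,0,0],[0.27,-0.8,0,0]]]'
python3 -m crank '[[[0.27,-0.8,0,0],[0.17,-0.44,0,0],[0,0,0,0],[0,0,0.4,0],[0,0,0.8,0],[0,0,0.7,0],[0,0,0.3,0],[0,0,0,0],[0,0,0,0],[0,0,0,0]]]'
python3 -c "
from h import *
go(533.6,319,79,2.849)"
```

```text
clock: 42.77
eef_pos: [512.9, 292.9, 142.6]
tool_rot: [3.139, 0.006, -0.294]
force: [0.1, -0.9, -1.9]
width: 57.9
gripper_force: 65.3
clock: 43.6
eef_pos: [533.3, 318.3, 90.1]
tool_rot: [3.141, 0.002, -0.295]
force: [0.1, -0.4, -1.0]
width: 58.6
gripper_force: 65.3
at [533.3 318.3  90.1] yaw -0.295 q7 -1.72 w 58.6 F [ 0.1 -0.4 -1. ] t 43.6
  turn units -0.02  shift units [ 0.   -0.03  0.45]
```

Place it, then go to the cover and check the pile on the way.

```bash
python3 -m crank '[[[0,-0.02,0.2,0],[0,0,0.18,0],[0,0,0.07,0],[0,0,0,0],[0,0,0,0],[0,0,0,0]]]'
python3 -m crank '[[[0,0,0,0],[0,0,0,0],[0,0,0,0],[0,0,0,0],[0,0,0,0],[0,0,-0.3,0],[0,0,-0.8,0],[0,0,-0.8,0],[0,0,-0.8,0],[0,0,-0.6,0]]]' -1
python3 -c "
from h import *
go(733.2,-10,165,1.571)"
```

```text
clock: 44.1
eef_pos: [533.0, 319.2, 78.2]
tool_rot: [3.141, 0.003, -0.294]
force: [-0.2, -0.5, -1.3]
width: 58.3
gripper_force: 65.3
clock: 44.93
eef_pos: [533.9, 319.1, 162.9]
tool_rot: [-3.142, 0.002, -0.294]
force: [1.1, 0.4, 0.6]
width: 85.4
gripper_force: 0.0
at [533.9 319.1 162.9] yaw -0.294 q7 -1.79 w 85.4 F [1.1 0.4 0.6] t 44.9
  turn units 15.96  shift units [13.17 -7.97 -0.08]
```

```bash
python3 -m crank '[[[0,0,0,-0.97],[0,0,0,-0.97],[0,0,0,-0.97],[0,0,0,-0.97],[0,0,0,-0.97],[0,0,0,-0.97],[0,0,0,-0.97],[0,0,0,-0.97],[0,0,0,-0.97],[0,0,0,-0.97],[0,0,0,-0.97],[0,0,0,-0.97]]]' 0.2
python3 -m crank '[[[0,0,0,-0.97],[0,0,0,-0.97],[0,0,0,-0.97],[0,0,0,-0.97],[0,0,0,-0.97],[0,0,0,-0.97],[0,0,0,-0.97],[0,0,0,-0.97],[0,0,0,-0.97],[0,0,0,-0.97],[0,0,0,-0.97],[0,0,0,-0.97]]]'
python3 -m crank '[[[-0.4,0.24,0,0],[-0.8,0.48,0,0],[-0.8,0.48,0,0],[-0.8,0.48,0,0],[-0.8,0.48,0,0],[-0.8,0.48,0,0],[-0.8,0.48,0,0],[-0.8,0.48,0,0],[-0.8,0.48,0,0],[-0.8,0.48,0,0],[-0.8,0.48,0,0],[-0.8,0.48,0,0]]]'
python3 -m crank '[[[-0.8,0.48,0,0],[-0.8,0.48,0,0],[-0.8,0.48,0,0],[-0.8,0.48,0,0],[-0.7,0.4,0,0],[-0.1,0.13,0,0],[0,0,0,0],[0,0,0,0],[0,0,0,0]]]'
python3 - <<'E'
from h import *
go(733.2,-10,40,1.571)
lid((533.4,319,-.293),z=72,cams=('top',)); lid((533.4,319,-.293),z=72,cams=('scene',),t=170)
v=[]
for n,r in(('top',(200,320,190,330)),('scene',(160,280,310,450))):
    c=ctrl.get_image(n);v.append(cv2.resize(c['img'][r[0]:r[1],r[2]:r[3],::-1],(400,400),interpolation=2))
cv2.imwrite('pics/p3.png',np.hstack(v))
E
```

```text
clock: 45.93
eef_pos: [533.4, 318.9, 161.4]
tool_rot: [-3.14, 0.002, 0.641]
force: [0.2, 0.5, -0.5]
width: 34.2
gripper_force: 0.0
clock: 46.93
eef_pos: [533.5, 318.8, 161.3]
tool_rot: [-3.139, 0.0, 1.572]
force: [0.3, 0.5, -0.1]
width: 33.9
gripper_force: 0.0
clock: 47.93
eef_pos: [671.4, 86.2, 160.6]
tool_rot: [-3.138, 0.001, 1.565]
force: [-0.5, -0.9, 0.8]
width: 33.9
gripper_force: 0.0
clock: 48.68
eef_pos: [731.1, -9.1, 159.9]
tool_rot: [-3.137, -0.002, 1.57]
force: [-0.3, 0.1, -0.0]
width: 33.9
gripper_force: 0.0
at [731.1  -9.1 159.9] yaw 1.57 q7 0.19 w 33.9 F [-0.3  0.1 -0. ] t 48.7
  turn units -0.02  shift units [-0.03  0.08  4.8 ]
top [ 5.3234e+02  3.2005e+02 -2.9000e-01] loss 0.031 | mean [ 5.32339e+02  3.20046e+02 -2.92000e-01]
scene [ 5.3551e+02  3.1969e+02 -2.9000e-01] loss 0.031 | mean [ 5.35507e+02  3.19690e+02 -2.90000e-01]
```

View pics/p3.png

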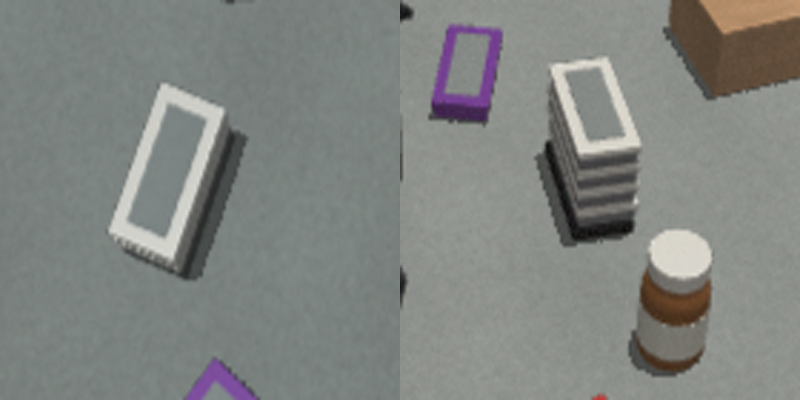

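The top view has the pile of four flush, lids up. Now the cover.

```bash
python3 -m crank '[[[-0.03,0.08,0.4,0],[0,0,0.8,0],[0,0,0.8,0],[0,0,0.8,0],[0,0,0.8,0],[0,0,0.7,0],[0,0,0.5,0],[0,0,0.4,0],[0,0,0.3,0],[0,0,0.2,0],[0,0,0.05,0],[0,0,0,0]]]'
python3 -m crank '[[[0,0,0,0],[0,0,0,0],[0,0,0,0],[0,0,0,0],[0,0,0,0],[0,0,0,0],[0,0,0,0],[0,0,0,0]]]' 1
python3 -m crank '[[[0,0,-0.3,0],[0,0,-0.5,0],[0,0,-0.8,0],[0,0,-0.8,0],[0,0,-0.8,0],[0,0,-0.8,0],[0,0,-0.8,0],[0,0,-0.8,0],[0,0,-0.4,0],[0,0,0,0],[0,0,0,0]]]'
python3 -c "
from h import *
go(533.8,319.3,165,2.849)"
```

```text
clock: 49.88
eef_pos: [733.5, -12.0, 16.4]
tool_rot: [-3.138, 0.0, 1.569]
force: [-0.1, -0.3, 0.8]
width: 34.2
gripper_force: 0.0
clock: 50.55
eef_pos: [734.0, -12.0, 17.4]
tool_rot: [-3.14, 0.0, 1.569]
force: [-0.9, 0.3, 5.7]
width: 14.2
gripper_force: 62.8
clock: 51.47
eef_pos: [733.6, -11.9, 166.4]
tool_rot: [-3.138, -0.0, 1.569]
force: [-0.8, 0.5, -3.6]
width: 14.5
gripper_force: 61.8
at [733.6 -11.9 166.4] yaw 1.569 q7 0.18 w 14.5 F [-0.8  0.5 -3.6] t 51.5
  turn units -16.01  shift units [11.47 10.38  0.05]
```

```bash
python3 -m crank '[[[0,0,0,-0.6],[0,0,0,-0.95],[0,0,0,-0.95],[0,0,0,-0.95],[0,0,0,-0.95],[0,0,0,-0.95],[0,0,0,-0.95],[0,0,0,-0.95],[0,0,0,-0.95],[0,0,0,-0.95],[0,0,0,-0.95],[0,0,0,-0.95]]]'
python3 -m crank '[[[0,0,0,-0.95],[0,0,0,-0.95],[0,0,0,-0.95],[0,0,0,-0.95],[0,0,0,-0.95],[0,0,0,-0.2],[0.4,0.36,0,0],[0.8,0.72,0,0],[0.8,0.72,0,0],[0.8,0.72,0,0],[0.8,0.72,0,0],[0.8,0.72,0,0]]]'
python3 -m crank '[[[0.8,0.72,0,0],[0.8,0.72,0,0],[0.8,0.72,0,0],[0.8,0.72,0,0],[0.8,0.72,0,0],[0.8,0.72,0,0],[0.8,0.72,0,0],[0.8,0.72,0,0],[0.6,0.6,0,0],[0,0.06,0,0],[0,0,0,0],[0,0,0,0]]]'
python3 -c "
from h import *
for i in range(2):
  ctrl.get_image('scene');go(535.2,318.9,120,2.849)"
```

```text
clock: 52.47
eef_pos: [732.3, -11.9, 163.7]
tool_rot: [-3.137, -0.006, 2.456]
force: [-0.3, 0.2, -1.6]
width: 14.4
gripper_force: 61.7
clock: 53.47
eef_pos: [655.4, 115.4, 165.1]
tool_rot: [-3.14, -0.006, 2.847]
force: [-0.4, -0.3, -2.7]
width: 14.1
gripper_force: 61.7
clock: 54.47
eef_pos: [536.0, 317.6, 166.2]
tool_rot: [-3.139, -0.003, 2.847]
force: [0.9, -1.5, -2.3]
width: 14.5
gripper_force: 61.7
at [536.5 316.9 166.3] yaw 2.846 q7 0.71 w 14.3 F [-0.6 -0.  -2.7] t 54.5
  turn units -0.04  shift units [0.07 0.06 1.85]
at [536.7 316.8 166.5] yaw 2.846 q7 0.71 w 14.3 F [ 0.6  0.1 -2.2] t 54.6
  turn units -0.04  shift units [0.08 0.07 1.86]
```

```bash
python3 -m crank '[[[0.07,0.06,0.3,0],[0,0,0.6,0],[0,0,0.6,0],[0,0,0.3,0],[0,0,0.1,0],[0,0,0,0],[0,0,0,0],[0,0,0,0]]]'
python3 - <<'E'
from h import *
for i in range(2):
  go(535.2,318.9,110.5,2.849)
  lid((533.4,319,-.293),z=72,cams=('top',))
v=[]
for n,r in(('top',(190,310,190,330)),('scene',(130,250,310,450))):
    c=ctrl.get_image(n);v.append(cv2.resize(c['img'][r[0]:r[1],r[2]:r[3],::-1],(400,400),interpolation=2))
cv2.imwrite('pics/p4.png',np.hstack(v))
E
```

```text
clock: 55.23
eef_pos: [535.1, 321.0, 120.2]
tool_rot: [3.141, -0.002, 2.848]
force: [0.2, 1.0, -3.2]
width: 14.2
gripper_force: 61.7
at [535.1 321.  120.2] yaw 2.848 q7 0.71 w 14.2 F [ 0.2  1.  -3.2] t 55.2
  turn units -0.01  shift units [-0.03 -0.08  0.39]
top no lid

at [535.1 321.  120.3] yaw 2.848 q7 0.71 w 14.3 F [-0.5 -0.5 -2.6] t 55.3
  turn units -0.01  shift units [-0.03 -0.08  0.39]
top no lid
```

View pics/p4.png

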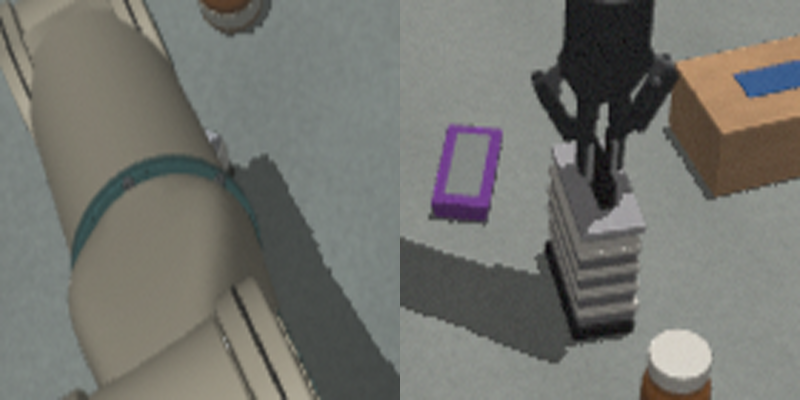

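```bash
python3 -m crank '[[[-0.03,-0.07,0.15,0],[0,0,0.15,0],[0,0,0.08,0],[0,0,0,0],[0,0,0,0],[0,0,0,0]]]'
python3 -m crank '[[[0,0,0,0],[0,0,0,0],[0,0,0,0],[0,0,0,0],[0,0,0,0],[0,0,-0.3,0],[0,0,-0.8,0],[0,0,-0.8,0],[0,0,-0.8,0],[0,0,-0.8,0],[0,0,-0.8,0]]]' 0.2
python3 -c "
from h import *
go(635.7,-128.2,210,2.3)"
```

```text
clock: 55.93
eef_pos: [534.5, 318.9, 109.7]
tool_rot: [-3.14, -0.004, 2.849]
force: [-0.5, 1.0, -2.6]
width: 14.2
gripper_force: 61.8
clock: 56.85
eef_pos: [535.0, 318.8, 219.1]
tool_rot: [-3.141, -0.003, 2.849]
force: [0.6, -0.1, 0.0]
width: 34.1
gripper_force: 0.0
at [535.  318.8 219.1] yaw 2.849 q7 0.71 w 34.1 F [ 0.6 -0.1  0. ] t 56.9
  turn units 6.86  shift units [-16.02  -8.91   0.36]
```

```bash
python3 -c "
from h import *
go(635.7,-128.2,210,3.1416)
c=ctrl.get_image('scene');d=ctrl.place_of('scene','beaker')[0];print(d['confidence'],ray(c,*d['position']))
c=ctrl.get_image('top');d=ctrl.place_of('top','beaker')[0];print(d['confidence'],ray(c,*d['position']))"
```

```text
at [535.  318.8 219.1] yaw 2.849 q7 0.71 w 34.1 F [ 0.6 -0.1  0. ] t 56.9
  turn units -3.66  shift units [ -4.03 -17.88   0.36]
0.91 [ 731.87099244 -272.14009905]
0.96 [ 730.49726202 -257.13991949]
```

```bash
python3 -m crank '[[[0,0,0,-0.7],[0,0,0,-1],[0,0,0,-1],[0,0,0,-0.96],[-0.1,-0.44,0,0],[-0.18,-0.8,0,0],[-0.18,-0.8,0,0],[-0.18,-0.8,0,0],[-0.18,-0.8,0,0],[-0.18,-0.8,0,0],[-0.18,-0.8,0,0],[-0.18,-0.8,0,0]]]' -1
python3 -m crank '[[[-0.18,-0.8,0,0],[-0.18,-0.8,0,0],[-0.18,-0.8,0,0],[-0.18,-0.8,0,0],[-0.18,-0.8,0,0],[-0.18,-0.8,0,0],[-0.18,-0.8,0,0],[-0.18,-0.8,0,0],[-0.18,-0.8,0,0],[-0.18,-0.8,0,0],[-0.18,-0.8,0,0],[-0.18,-0.8,0,0]]]'
python3 -m crank '[[[-0.18,-0.8,0,0],[-0.18,-0.8,0,0],[-0.18,-0.64,0,0],[0,0,0,0],[0,0,0,0],[0,0,0,0]]]'
python3 - <<'E'
from h import *
go(635.7,-128.2,130,3.1416)
look('cover',z=92,minc=.3)
v=[]
for n,r in(('top',(190,310,190,330)),('scene',(130,250,310,450))):
    c=ctrl.get_image(n);v.append(cv2.resize(c['img'][r[0]:r[1],r[2]:r[3],::-1],(400,400),interpolation=2))
cv2.imwrite('pics/p5.png',np.hstack(v))
E
```

```text
clock: 58.05
eef_pos: [568.5, 165.4, 216.5]
tool_rot: [-3.14, -0.005, 3.138]
force: [0.2, -0.1, 0.2]
width: 85.5
gripper_force: 0.0
clock: 59.05
eef_pos: [622.0, -74.3, 216.2]
tool_rot: [-3.141, -0.006, 3.138]
force: [0.2, 0.1, 0.7]
width: 85.4
gripper_force: 0.0
clock: 59.55
eef_pos: [636.0, -126.9, 216.6]
tool_rot: [3.14, -0.005, -3.142]
force: [-0.6, 0.8, 0.2]
width: 85.4
gripper_force: 0.0
at [ 636.  -126.9  216.6] yaw -3.142 q7 1.68 w 85.4 F [-0.6  0.8  0.2] t 59.5
  turn units 0.0  shift units [ 0.01 -0.05  3.46]
cover [533.228 320.598   2.842] loss 0.048 ['top', 'scene'] [0.9, 0.86] [167 169 176] [532.47 320.57   2.85] [535.31 320.04   2.85]
cover [ 6.52768e+02  2.70604e+02 -4.05000e-01] loss 0.65 ['scene'] [0.54] [91 89 86]
```

View pics/p5.png

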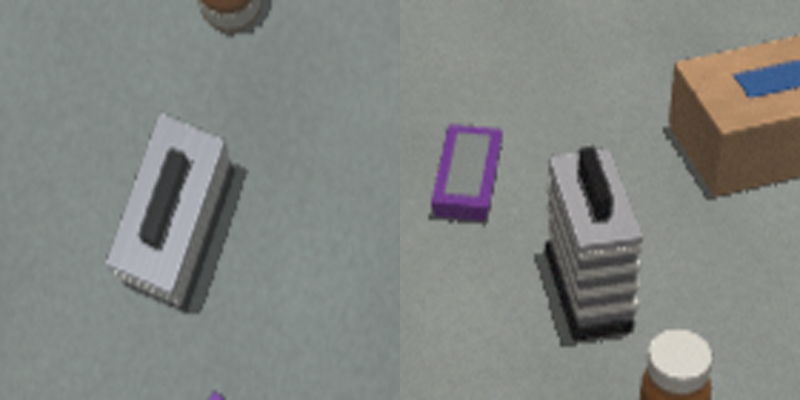

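The cover lies flush on the pile. Now the sleeve at (635.7,-128).

```bash
python3 -m crank '[[[0.01,-0.05,0.4,0],[0,0,0.8,0],[0,0,0.8,0],[0,0,0.8,0],[0,0,0.8,0],[0,0,0.8,0],[0,0,0.8,0],[0,0,0.7,0],[0,0,0.5,0],[0,0,0.3,0],[0,0,0,0],[0,0,0,0]]]'
python3 -m crank '[[[0,0,0,0],[0,0,0,0],[0,0,0,0],[0,0,0,0],[0,0,0,0],[0,0,0,0],[0,0,0,0],[0,0,0,0],[0,0,0,0],[0,0,0,0]]]' 1
python3 -m crank '[[[0,0,-0.3,0],[0,0,-0.5,0],[0,0,-0.8,0],[0,0,-0.8,0],[0,0,-0.8,0],[0,0,-0.8,0],[0,0,-0.8,0],[0,0,-0.4,0],[0,0,0,0],[0,0,0,0]]]'
python3 -c "
from h import *
go(582.2,-340.8,170,3.1416)"
```

```text
clock: 60.85
eef_pos: [635.7, -129.5, 49.6]
tool_rot: [-3.142, -0.004, 3.141]
force: [0.6, -0.0, -0.4]
width: 85.5
gripper_force: 0.0
clock: 61.68
eef_pos: [636.4, -129.6, 51.0]
tool_rot: [-3.141, -0.002, 3.141]
force: [-0.5, 0.4, 5.8]
width: 50.7
gripper_force: 62.1
clock: 62.52
eef_pos: [636.0, -129.5, 180.0]
tool_rot: [-3.141, -0.003, 3.141]
force: [-0.2, 0.9, -1.7]
width: 51.2
gripper_force: 62.5
at [ 636.  -129.5  180. ] yaw 3.141 q7 1.68 w 51.2 F [-0.2  0.9 -1.7] t 62.5
  turn units -0.0  shift units [ 2.15 -8.45  0.4 ]
```

```bash
python3 -m crank '[[[0.1,-0.4,0,0],[0.2,-0.8,0,0],[0.2,-0.8,0,0],[0.2,-0.8,0,0],[0.2,-0.8,0,0],[0.2,-0.8,0,0],[0.2,-0.8,0,0],[0.2,-0.8,0,0],[0.2,-0.8,0,0],[0.2,-0.8,0,0],[0.2,-0.8,0,0],[0.05,-0.05,0,0]]]'
python3 -m crank '[[[0,0,0.4,0],[0,0,0.8,0],[0,0,0.4,0],[0,0,0,0],[0,0,0,0],[0,0,0,0],[0,0,0,0]]]'
python3 -c "
from h import *
for i in range(2):
  ctrl.get_image('scene');go(582.2,-340.8,132,3.1416)"
```

```text
clock: 63.52
eef_pos: [578.2, -347.4, 177.8]
tool_rot: [-3.138, -0.008, 3.135]
force: [-0.4, -1.4, -0.9]
width: 51.3
gripper_force: 62.6
clock: 64.1
eef_pos: [582.8, -340.6, 140.6]
tool_rot: [-3.141, -0.002, -3.141]
force: [-0.2, -0.6, -1.9]
width: 50.9
gripper_force: 62.6
at [ 582.8 -340.8  140.7] yaw -3.141 q7 2.0 w 51.0 F [-0.3 -1.1 -0.8] t 64.2
  turn units 0.0  shift units [ 0.02 -0.    0.35]
at [ 582.7 -340.8  140.7] yaw -3.142 q7 2.0 w 51.5 F [-0.5  0.4 -0. ] t 64.2
  turn units 0.0  shift units [ 0.02 -0.    0.35]
```

```bash
python3 -m crank '[[[0.02,0,0.3,0],[0,0,0.3,0],[0,0,0.3,0],[0,0,0.2,0],[0,0,0.2,0],[0,0,0.1,0],[0,0,0,0],[0,0,0,0]]]'
python3 -c "
from h import *
ctrl.get_image('scene');go(582.2,-340.8,66,3.1416)"
```

```text
clock: 64.87
eef_pos: [581.6, -341.5, 104.5]
tool_rot: [-3.14, -0.003, 3.141]
force: [2.3, -3.6, -2.4]
width: 51.1
gripper_force: 62.8
at [ 581.5 -341.5  104.6] yaw 3.141 q7 2.0 w 51.1 F [ 2.  -4.4 -3.1] t 64.9
  turn units -0.01  shift units [-0.03  0.03  1.54]
```

```bash
python3 -m crank '[[[-0.04,-0.08,0,0],[0,0,0.1,0],[0,0,0.2,0],[0,0,0.2,0],[0,0,0.2,0],[0,0,0,0],[0,0,0,0]]]'
python3 -c "
from h import *
ctrl.get_image('scene');go(582.2,-340.8,66,3.1416)"
```

```text
clock: 65.5
eef_pos: [582.0, -342.3, 86.6]
tool_rot: [3.141, -0.005, 3.141]
force: [0.6, 0.3, -1.0]
width: 51.1
gripper_force: 63.1
at [ 582.2 -342.4   87. ] yaw 3.141 q7 2.0 w 50.9 F [ 0.3  0.6 -1.1] t 65.5
  turn units -0.0  shift units [0.   0.07 0.84]
```

```bash
python3 -m crank '[[[0,0,0.2,0],[0,0,0.25,0],[0,0,0.2,0],[0,0,0.12,0],[0,0,0.06,0],[0,0,0,0],[0,0,0,0]]]'
python3 -m crank '[[[0,0,0,0],[0,0,0,0],[0,0,0,0],[0,0,0,0],[0,0,0,0],[0,0,-0.3,0],[0,0,-0.8,0],[0,0,-0.8,0],[0,0,-0.8,0],[0,0,-0.8,0],[0,0,-0.8,0],[0,0,-0.6,0]]]' -1
python3 -c "
from h import *
go(458.1,-128.2,170,3.1416)"
```

```text
clock: 66.13
eef_pos: [582.4, -342.7, 66.4]
tool_rot: [-3.142, -0.004, 3.141]
force: [-0.1, 0.6, -1.3]
width: 51.1
gripper_force: 63.1
clock: 67.13
eef_pos: [583.4, -343.0, 191.7]
tool_rot: [-3.14, -0.001, 3.141]
force: [2.0, 0.5, 0.3]
width: 85.4
gripper_force: 0.0
at [ 583.4 -343.   191.7] yaw 3.141 q7 2.01 w 85.4 F [2.  0.5 0.3] t 67.1
  turn units -0.0  shift units [5.01 8.59 0.87]
```

```bash
python3 -m crank '[[[0.2,0.4,0,0],[0.46,0.8,0,0],[0.46,0.8,0,0],[0.46,0.8,0,0],[0.46,0.8,0,0],[0.46,0.8,0,0],[0.46,0.8,0,0],[0.46,0.8,0,0],[0.46,0.8,0,0],[0.46,0.8,0,0],[0.46,0.8,0,0],[0.21,0.19,0,0]]]'
python3 -m crank '[[[0,0,0.4,0],[0,0,0.8,0],[0,0,0.5,0],[0,0,0,0],[0,0,0,0],[0,0,0,0],[0,0,0,0]]]'
python3 -c "
from h import *
go(458.1,-128.2,50,3.1416)
look('sleeve1',cams=('scene',))"
```

```text
clock: 68.13
eef_pos: [456.1, -124.5, 190.1]
tool_rot: [3.14, -0.004, -3.138]
force: [-0.3, 0.3, 0.1]
width: 85.3
gripper_force: 0.0
clock: 68.72
eef_pos: [458.2, -128.3, 147.9]
tool_rot: [-3.141, -0.002, 3.141]
force: [0.0, 0.2, 0.4]
width: 85.1
gripper_force: 0.0
at [ 458.2 -128.3  147.9] yaw 3.141 q7 1.71 w 85.1 F [0.  0.2 0.4] t 68.7
  turn units -0.01  shift units [0.01 0.   3.91]
sleeve1 [ 5.68168e+02 -3.41314e+02  8.30000e-02] loss 0.033 ['scene'] [0.92] [84 83 84] 
sleeve1 [ 4.58915e+02 -1.28094e+02  1.95000e-01] loss 0.049 ['scene'] [0.88] [84 83 84]
```

```bash
python3 -m crank '[[[0,0,0.4,0],[0,0,0.8,0],[0,0,0.8,0],[0,0,0.8,0],[0,0,0.6,0],[0,0,0.3,0],[0,0,0.2,0],[0,0,0,0],[0,0,0,0],[0,0,0,0]]]'
python3 -m crank '[[[0,0,0,0],[0,0,0,0],[0,0,0,0],[0,0,0,0],[0,0,0,0],[0,0,0,0],[0,0,0,0],[0,0,0,0],[0,0,0,0],[0,0,0,0]]]' 1
python3 -m crank '[[[0,0,-0.3,0],[0,0,-0.5,0],[0,0,-0.8,0],[0,0,-0.8,0],[0,0,-0.8,0],[0,0,-0.8,0],[0,0,-0.8,0],[0,0,-0.6,0],[0,0,0,0],[0,0,0,0]]]'
python3 -c "
from h import *
go(472.2,-339,190,3.1416)"
```

```text
clock: 69.65
eef_pos: [457.7, -128.1, 50.2]
tool_rot: [-3.141, -0.002, 3.141]
force: [0.3, -0.5, 0.2]
width: 85.0
gripper_force: 0.0
clock: 70.48
eef_pos: [457.5, -128.2, 50.3]
tool_rot: [-3.141, -0.002, 3.141]
force: [-1.5, 0.2, 7.3]
width: 51.0
gripper_force: 60.8
clock: 71.32
eef_pos: [457.8, -127.9, 185.1]
tool_rot: [-3.141, -0.002, 3.141]
force: [0.7, -0.5, -1.5]
width: 51.3
gripper_force: 62.5
at [ 457.8 -127.9  185.1] yaw 3.141 q7 1.72 w 51.3 F [ 0.7 -0.5 -1.5] t 71.3
  turn units -0.0  shift units [-0.58 -8.44 -0.2 ]
```

```bash
python3 -m crank '[[[-0.05,-0.4,0,0],[-0.05,-0.8,0,0],[-0.05,-0.8,0,0],[-0.05,-0.8,0,0],[-0.05,-0.8,0,0],[-0.05,-0.8,0,0],[-0.05,-0.8,0,0],[-0.05,-0.8,0,0],[-0.05,-0.8,0,0],[-0.05,-0.8,0,0],[-0.05,-0.8,0,0],[-0.03,-0.04,0,0]]]'
python3 -m crank '[[[0,0,0.4,0],[0,0,0.8,0],[0,0,0.7,0],[0,0,0.2,0],[0,0,0,0],[0,0,0,0],[0,0,0,0],[0,0,0,0]]]'
python3 -c "
from h import *
for i in range(2):
  ctrl.get_image('scene');go(472.2,-338.5,65.3,3.1416)"
```

```text
clock: 72.32
eef_pos: [470.0, -344.6, 182.6]
tool_rot: [-3.139, -0.006, 3.136]
force: [-0.2, -1.4, -1.5]
width: 51.1
gripper_force: 62.6
clock: 72.98
eef_pos: [472.5, -339.1, 132.8]
tool_rot: [-3.141, -0.002, -3.142]
force: [-0.4, -0.0, -1.1]
width: 51.0
gripper_force: 62.6
at [ 472.4 -339.1  132.8] yaw 3.142 q7 2.07 w 51.4 F [-0.1  0.5 -1.3] t 73.0
  turn units -0.0  shift units [0.01 0.03 2.7 ]
at [ 472.3 -339.2  132.8] yaw 3.141 q7 2.07 w 51.3 F [-0.3  0.5 -1. ] t 73.1
  turn units -0.0  shift units [0.   0.03 2.7 ]
```

```bash
python3 -m crank '[[[0,0,0.3,0],[0,0,0.3,0],[0,0,0.3,0],[0,0,0.2,0],[0,0,0.1,0],[0,0,0,0],[0,0,0,0],[0,0,0,0]]]'
python3 -c "
from h import *
ctrl.get_image('scene');go(472.2,-338.5,65.3,3.1416)"
```

```text
clock: 73.75
eef_pos: [471.9, -339.0, 102.0]
tool_rot: [-3.141, -0.003, 3.141]
force: [0.4, -0.8, -1.7]
width: 51.1
gripper_force: 62.6
at [ 471.9 -339.1  102.2] yaw 3.141 q7 2.07 w 50.8 F [ 0.4  0.3 -1.9] t 73.8
  turn units -0.0  shift units [-0.01  0.02  1.48]
```

```bash
python3 -m crank '[[[0,0,0.2,0],[0,0,0.3,0],[0,0,0.3,0],[0,0,0.3,0],[0,0,0.2,0],[0,0,0.12,0],[0,0,0.06,0],[0,0,0,0],[0,0,0,0]]]'
python3 -m crank '[[[0,0,0,0],[0,0,0,0],[0,0,0,0],[0,0,0,0],[0,0,0,0],[0,0,-0.3,0],[0,0,-0.8,0],[0,0,-0.8,0],[0,0,-0.8,0],[0,0,-0.8,0],[0,0,-0.8,0],[0,0,-0.6,0]]]' -1
python3 -m crank '[[[0,0.4,0,0],[0,0.8,0,0],[0,0.8,0,0],[0,0.8,0,0],[0,0.8,0,0],[0,0.8,0,0],[0,0.8,0,0],[0,0.8,0,0],[0,0.4,0,0],[0,0,0,0],[0,0,0,0]]]'
python3 - <<'E'
from h import *
look('sleeve1',z=15,minc=.3);look('cover',z=92,minc=.6)
v=[]
for n,r in(('top',(170,350,400,580)),('scene',(210,390,60,240))):
    c=ctrl.get_image(n);v.append(cv2.resize(c['img'][r[0]:r[1],r[2]:r[3],::-1],(400,400),interpolation=2))
c=ctrl.get_image('scene')['img'][130:290,280:460,::-1];t=ctrl.get_image('top')['img'][190:310,190:330,::-1]
cv2.imwrite('pics/p6.png',np.vstack([np.hstack(v)[:,:],np.hstack([cv2.resize(t,(400,200)),cv2.resize(c,(400,200))])]))
E
```

```text
clock: 74.55
eef_pos: [471.3, -338.5, 65.3]
tool_rot: [3.141, -0.004, 3.142]
force: [-2.2, 0.9, 5.0]
width: 50.9
gripper_force: 62.7
clock: 75.55
eef_pos: [472.5, -339.2, 189.8]
tool_rot: [-3.14, -0.002, 3.141]
force: [0.5, -0.8, -0.6]
width: 85.5
gripper_force: 0.0
clock: 76.47
eef_pos: [472.0, -178.9, 187.3]
tool_rot: [-3.141, -0.004, -3.141]
force: [-1.1, -0.6, -0.1]
width: 85.5
gripper_force: 0.0
sleeve1 [ 7.34398e+02 -2.70421e+02  2.22000e-01] loss 0.336 ['top'] [0.69] [106 116 116] 
sleeve1 [ 4.66591e+02 -3.38409e+02 -2.57000e-01] loss 0.235 ['scene'] [0.85] [86 84 85] 
sleeve1 [ 5.82792e+02 -3.39953e+02  7.70000e-02] loss 0.056 ['scene'] [0.69] [85 84 85] 
cover [ 5.33058e+02  3.20807e+02 -2.98000e-01] loss 0.097 ['top', 'scene'] [0.61, 0.87] [163 165 172] [ 5.3272e+02  3.2065e+02 -3.0000e-01] [ 5.3461e+02  3.2074e+02 -3.1000e-01]
```

View pics/p6.png

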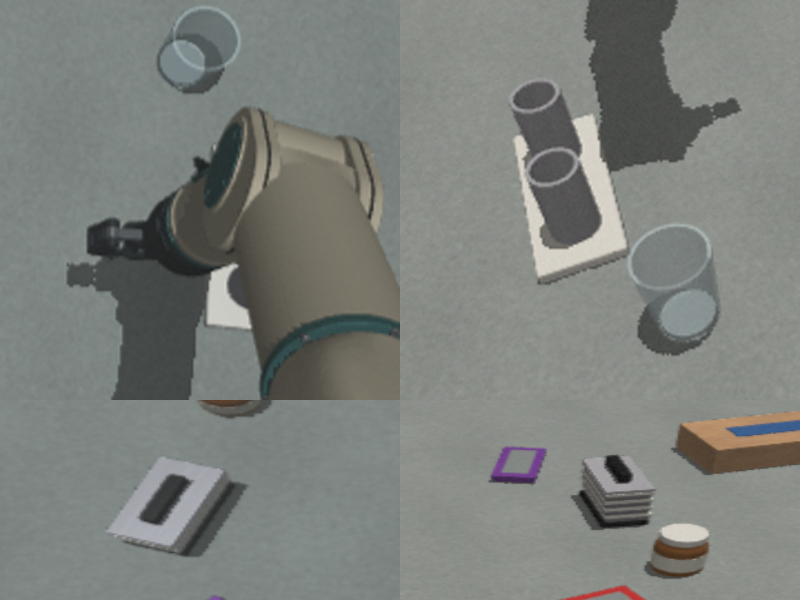

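Both sleeves are seated upright on the spigots and the pile with its cover is flush, so I'm handing in.

```bash
python3 -c "
from cell import ctrl
print(ctrl.finish_job())"
```

```text
the job is handed in; nothing more can be done
None
```

The job is handed in, with no verdict returned: in the last pictures all four white trays are piled flush on the base with the cover plate on top, and both sleeves stand seated on the spigots.

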